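# Fit the sample plate under the drying lamp and switch the lamp on

## Task

Pick up the sample plate by its upright grip and, reaching in under the heat lamp, lower it (do not drop it) over the two dowel pins of the drying stand until it lies flush on the seat, then let go of it. After that switch the lamp on by turning the rotary switch on the switch box a quarter turn clockwise, up to its stop, and let go. Do not bump the lamp, and leave the mortar and pestle where they are.

Things in the scene. Friction and masses are not known exactly. Their poses are not given: they have to be found in the camera images.
- plate: Loose aluminium sample plate, 110 mm (its x) by 150 mm (its y), 8 mm thick, 0.3 to 0.55 kg, balanced about its middle. Starts flat on the bench to the left of the stand, its x pointing to the right (-y) within 0.5 rad. Origin: centre of its underside, z up. Same either way round (half turn). The four wells on top are flat marks.
- fin (a point): Middle of the plate's grip, 34 mm above the plate's underside; axes as the plate's. The grip is a black upright fin in the middle of the plate, 64 mm long along the plate's x, 14 mm thick along its y, from 8 to 60 mm above the underside. Pinch it across the 14 mm; the fingers may lean along its length.
- hole0 (a point): Centre, at the plate's underside, of one of its two through holes, 13 mm in diameter, at x = 0, y = -55 mm of the plate.
- hole1 (a point): The same for the other hole, at x = 0, y = +55 mm of the plate.
- stand: Fixed drying stand; place and yaw differ each time. x points to the robot's right (world -y, within 0.3 rad), z up; origin on the bench below the midpoint of the two pins. Dark steel base 10 mm high, x -75 to +110, y -85 to +85 mm; on it a grey seat block 120 (x) by 160 mm (y), top 22 mm above the bench. A 14 mm post at x 95, y 72 mm carries the lamp.
- seat (a point): Point on the top of the seat block midway between the two pins (22 mm above the bench); axes as the stand's. With the plate home, the plate's origin is here and the plate's x is parallel to the stand's x (either way round).
- pin0 (a point): Tip of one dowel pin, 42 mm above the bench, at x = 0, y = -55 mm of the stand. Upright brass pin of 10 mm diameter, 20 mm tall above the seat, the uppermost 8 mm tapering to 4 mm.
- pin1 (a point): Tip of the other dowel pin, alike, at x = 0, y = +55 mm of the stand.
- lamp: Heat lamp, carried rigidly by the stand; frame of stand. To cross from side to side pass between it and the robot. A polished bell, 160 mm across, hangs over the pins: axis at x 40, y 0 mm, rim 275 mm and top 443 mm above the bench, its left edge at x -40 mm. An upright tool at the seat would hit it: come in low from the open left side (the stand's -x), the gripper's body leaning 30 to 45 degrees to that side.
- switchbox: Fixed grey switch box to the right of the stand, 130 mm (x) by 100 mm (y), 55 mm high, origin at the centre of its underside, x within 0.4 rad of straight ahead. On its top, in the middle, the rotary switch.
- isolator_grip (a point): On the axis of the rotary switch, at the height to grip it, 92 mm above the bench. The switch is a black bar 61 mm long, 14 mm thick, from 67 to 99 mm above the bench, on a flat black disc of 64 mm diameter.
- isolator (a joint): Angle of the rotary switch, rad. 0 = off: the bar lies along the box's x. Grows as it is turned clockwise seen from above, up to the stop at 1.57 (bar along the box's y) = on. Starts between 0 and 0.12. Constant light friction (about 0.1 N m), no spring.
- mortar: Bystander: black mortar bowl, 124 mm across, 60 mm high, origin at the centre of its underside.
- pestle: Bystander: black eight-sided pestle lying on the bench, 120 mm long along its x, 28 mm thick, origin under its middle at bench height.
Not all that is in view belongs to the job. There is more than one size of the switchbox; the job needs the larger.

How it is judged:
By the outcome, as a careful person would: the job done as asked, in the order asked, and still so for the second after the job is handed in, with the robot touching nothing.
It also fails if it takes over 69 s, if anything falls off the work surface, if the arm or the gripper's body presses on something with over 40 N, if the wrist force passes 120 N, or if a joint passes its speed limit or range.

## Robot

A 7-joint arm with a two-finger parallel gripper is mounted at the origin on the work surface. World frame = base frame: x ahead of the robot, y to its left, z up, the work surface at z = 0. Lengths are in m, angles in rad, forces in N, time in s.
With the tool pointing down it reaches from about 0.35 to 0.9 m from the base axis. Payload 8.1 kg.
Tool frame: the origin (TCP) lies on the centre line of the jaws, within the pads' length; the fingertips stand 19 mm ahead of it and the grasp point (between the pads) is the TCP; z points along the fingers, y is the direction in which the jaws open and shut (so a half turn about z gives the same grasp; the last joint's range is limited). The gripper opens to 92 mm and grips with 3 to 60 N. Pads are 19 mm wide; open, the fingers measure 130 mm over their backs; the gripper's body (75 mm by 190 mm) begins 47 mm behind the grasp point.
Start: joints at [-1.317, 0.434, 0.025, 1.573, -0.012, 1.134, -0.075], TCP at [0.218, 0.586, 0.246] pointing down, gripper open.
Joint ranges: [-2.62, 2.62], [-0.44, 2.09], [-1.27, 1.32], [0.08, 2.57], [-1.32, 4.46], [0.12, 2], [-2.74, 2.74]. Speed limits (rad/s): [2.22, 2.22, 3.01, 3.01, 3.14, 3.14, 3.14].

## Interface

Orientations are given as a rotation vector (axis times angle).
In Python, from cell import monitor, imaging, workorder, outline_of gives the robot as it stands.
- The arm moves only by the tool move_arm, never from a script. Its argument "series" is a list of rows, each a list of 6 numbers: the shift along the world's x, y, z in cm, then the turn, a rotation vector about the world's x, y, z in degrees. A call has 1 to 8 rows; each row shifts and turns the commanded pose from where the row before left it; what a row does not reach is not made up. A row lasts 1/10 s, in which the tool goes at most 50 mm and 8.59 degrees, less where a joint would pass 70% of its speed; a pose out of reach is approached as far as the arm can. A call with a gripper value outside its range is refused whole. "grip" is the opening, from 0 (shut) to 1 (fully open), set as the call begins (left out, the last holds). The fingers move at their own pace and stop on an object; "force" is the grip in N (left out, the last holds). Time passes only in rows, so rows that do not move let the fingers close. It gives the time, the measured TCP pose, the force and the opening at its end, in the units of the state.
- monitor.observe(): the state, without advancing time (a new reading comes with each control period).
- imaging.get_image(name): name is "side" or "top"; returns a dict with "color" (480x640x3 uint8, red, green, blue), "fx", "fy", "cx", "cy" (pixels), "dist_coeffs" ([k1, k2, p1, p2, k3] as OpenCV has them; the pictures are not rectified), "rvec" (rotation vector, rad) and "tvec" (3), from world to camera coordinates, as OpenCV has them. Camera axes: x right, y down, z forward; pixel columns grow to the right and rows downward; lengths in m; the calibration is good to about 2 mm. A picture is of the moment at which its call begins. There is no depth.
- workorder.sign_off(): hands the job in, once; it reports no verdict.
Trained networks look in the newest picture that a camera, given by its name, has taken for a name from the list of things; names that differ only in an ending like _2 or _b are one class to them, and where a whole thing is asked for, a point or a joint stands for the part that bears it (a point fixed in the world has none). Each returns a list of dicts, best first, with "p" (0 to 1); they miss things now and then, are a little off and sometimes report something else, mostly with a low value. They report only what shows in the picture. A call takes as long as a camera call. They do not tell look-alikes from the thing itself.
- outline_of(camera, thing): "mask" (480x640 bool, what is visible of it) and "rect" ([left, top, width, height] in pixels, round what is visible of it).
The state is a dict: "clock": time; "joints": joint angles; "dq": joint speeds; "joint_efforts": joint torques, N m; "position": TCP position; "ee_rot": TCP orientation; "force": force on the tool from outside, world axes, zero at the start; "ft_torque": the same for the moment, N m; "width": opening from 0.0 (shut) to 1.0 (fully open).
Only numpy, scipy, OpenCV 4.12 (cv2) and the standard library are available. Lean on these libraries where they do the work, as an engineer would, in place of code of your own. Each camera call takes 0.05 s, during which the arm holds its last target. There are 200 camera calls.

## Working session

There is one attempt and no reset: what is moved stays moved. The work goes in short steps, Python scripts to look and compute and a tool call to move; the robot and the scene stay as the last step left them, time stands still between calls to the robot, and variables do not carry over. Pictures are saved under pics/ and viewed, about 8 in all and at most 12, crops included, and the job is handed in when it is done.

Besides the shell and the picture viewer there is one more tool, called after "Call:" in YAML: its name, and indented under it one key for each argument. move_arm: Moves the arm, as the interface text tells. Its arguments: {"type":"object","properties":{"series":{"type":"array"},"grip":{"type":"number"},"force":{"type":"number"}},"required":["series"]}

```bash
ls; mkdir -p pics; python3 - <<'E'
from cell import monitor, imaging, workorder, outline_of
import cv2,numpy as np
s=monitor.observe();print({k:np.round(v,3) for k,v in s.items()})
for n in("side","top"):
    d=imaging.get_image(n);cv2.imwrite(f"pics/{n}0.png",d["color"][:,:,::-1])
    print(n,[ (k,np.round(d[k],4)) for k in d if k!="color"])
    for t in("plate","stand","switchbox","lamp","mortar","pestle","fin","isolator","pin0","hole0"):
        try:print(t,[(round(o["p"],2),o["rect"]) for o in outline_of(n,t)])
        except Exception as e:print(t,e)
E
```

```text
pics
{'clock': np.float64(0.0), 'joints': array([-1.317,  0.435,  0.025,  1.574, -0.012,  1.134, -0.075]), 'dq': array([-0.001,  0.001,  0.   , -0.002, -0.   , -0.001, -0.   ]), 'joint_efforts': array([-1.0000e-03, -6.6786e+01,  9.8400e-01, -3.1446e+01, -6.0000e-02,
        4.3000e-02,  0.0000e+00]), 'position': array([0.218, 0.585, 0.245]), 'ee_rot': array([-5.580e-01, -3.092e+00,  2.000e-03]), 'force': array([0.591, 0.079, 0.301]), 'ft_torque': array([ 0.006, -0.008, -0.036]), 'width': np.float64(1.0)}
side [('fx', np.float64(612.8677)), ('fy', np.float64(612.8677)), ('cx', np.float64(328.0004)), ('cy', np.float64(247.3738)), ('dist_coeffs', array([0.0418, 0.    , 0.    , 0.    , 0.    ])), ('rvec', array([ 2.3   , -0.637 ,  0.2362])), ('tvec', array([-0.4599,  0.2131,  1.5019]))]
plate [(0.63, [187.5, 179.3, 61.9, 41.9])]
stand [(0.7, [273.1, 82.3, 102.2, 195.9])]
switchbox [(0.9, [368.6, 384.1, 51.7, 53.9])]
lamp [(0.88, [290.0, 86.6, 84.0, 160.0])]
mortar []
pestle [(0.72, [417.4, 283.2, 38.9, 35.9])]
fin [(0.64, [185.1, 178.4, 67.6, 40.9])]
isolator [(0.7, [382.6, 398.1, 23.2, 
[... 434 characters left out ...]
,  1.3058]))]
plate [(0.74, [99.9, 265.2, 61.6, 73.5])]
stand [(0.87, [231.2, 133.2, 89.6, 146.0])]
switchbox [(0.73, [493.4, 262.3, 45.2, 48.1]), (0.67, [104.2, 265.0, 57.5, 73.7]), (0.6, [410.4, 247.7, 64.7, 74.2]), (0.29, [407.6, 138.6, 30.5, 56.6])]
lamp [(0.95, [230.4, 137.4, 90.8, 121.2])]
mortar [(0.57, [120.7, 137.1, 58.9, 54.4]), (0.29, [410.3, 135.7, 27.5, 59.0])]
pestle [(0.58, [407.5, 136.4, 31.1, 58.4])]
fin [(0.61, [103.7, 266.4, 59.7, 76.2])]
isolator [(0.7, [431.3, 273.6, 30.0, 28.3]), (0.66, [507.4, 273.3, 26.2, 23.2])]
pin0 [(0.74, [232.0, 133.5, 90.3, 140.3])]
hole0 [(0.98, [99.3, 265.3, 61.3, 71.3]), (0.62, [430.8, 273.0, 29.8, 26.6]), (0.54, [230.4, 136.2, 90.2, 139.3])]
```

View pics/top0.png

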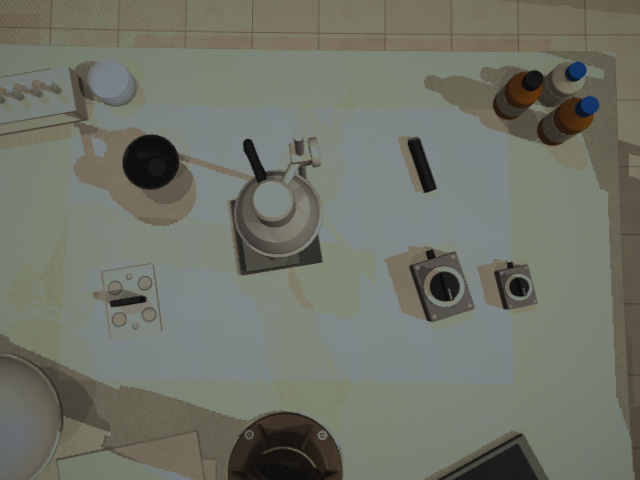

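View pics/side0.png

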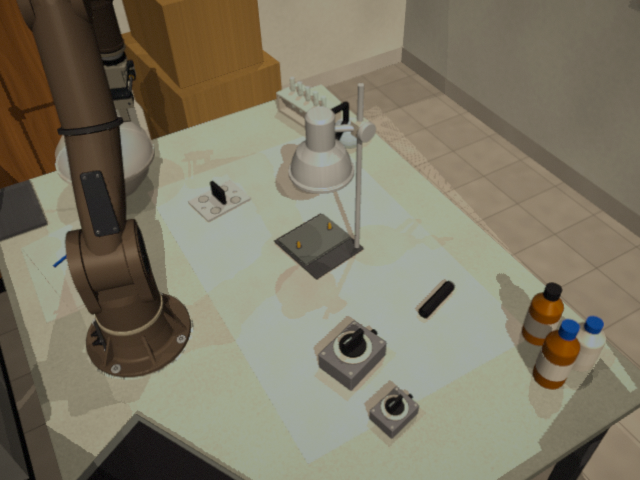

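The top picture shows the plate at (132,300) with its black fin, the lamp over the stand at (278,215), the mortar at (151,161) and the pestle at (422,164).

There are two switch boxes, at top (441,286) / side (352,352) and at top (516,286) / side (394,410). The first is clearly the larger (about 60 px against 42 px), so it is the one meant. I'll confirm that in the enlarged crops. The arm is at side (100,200).

```bash
cat > h.py <<'E'
from cell import monitor, imaging, workorder, outline_of
import cv2,numpy as np
from scipy.spatial.transform import Rotation as R
from scipy.optimize import least_squares
def cam(n):
    d=imaging.get_image(n);d["K"]=np.array([[d["fx"],0,d["cx"]],[0,d["fy"],d["cy"]],[0,0,1.]]);return d
def proj(d,P):
    return cv2.projectPoints(np.asarray(P,float).reshape(-1,3),np.array(d["rvec"]),np.array(d["tvec"]),d["K"],np.array(d["dist_coeffs"]))[0][:,0]
def ray(d,px,z):
    u=cv2.undistortPoints(np.array(px,float).reshape(-1,1,2),d["K"],np.array(d["dist_coeffs"]))[:,0]
    M=cv2.Rodrigues(np.array(d["rvec"]))[0];c=-M.T@np.array(d["tvec"]).ravel()
    v=np.c_[u,np.ones(len(u))]@M
    return c+v*((z-c[2])/v[:,2])[:,None]
def crop(d,x,y,w,h,s):
    return cv2.resize(np.ascontiguousarray(d["color"][y:y+h,x:x+w,::-1]),(w*s,h*s),interpolation=cv2.INTER_CUBIC)
E
python3 - <<'E'
from h import *
T=cam("top");S=cam("side")
print(proj(T,[[0,0,0],[.218,.585,.245]]),proj(S,[.218,.585,.245]))
print(ray(T,[[132,300],[441,286],[516,286]],.05))
t=[crop(T,85,260,100,75,4),crop(T,395,248,100,75,4),crop(S,270,208,100,75,4),crop(S,305,315,100,75,4)]
m=np.vstack([np.hstack(t[:2]),np.hstack(t[2:])]);m=np.clip(m*1.5,0,255).astype(np.uint8)
cv2.imwrite("pics/m1.png",m)
t=[crop(S,170,165,100,75,4),crop(T,220,200,110,80,3)]
t[1]=cv2.resize(t[1],(400,300))
E
```

```text
[[285.24923401 469.82776276]
 [-50.32102876 382.57932126]] [[126.13381634 107.39103704]]
[[ 0.36277068  0.33182862  0.05      ]
 [ 0.39888001 -0.33274502  0.05      ]
 [ 0.40074954 -0.49399997  0.05      ]]
```

View pics/m1.png

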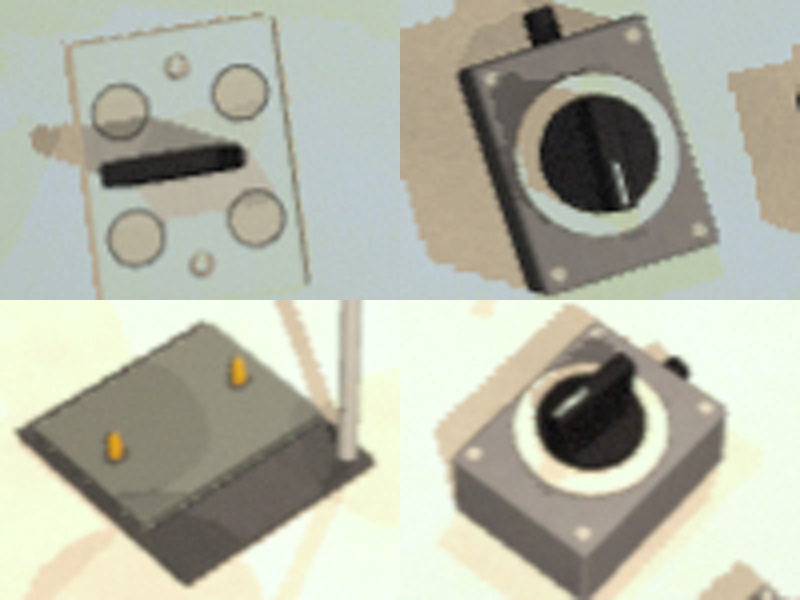

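The crops show:
- **Plate:** holes at tile (177,66) and (202,262).
- **Larger box:** its bar lies along the box's x, with the white mark pointing at the robot.
- **Pins:** side tile (238,358) and (115,432), tips.
- **Stand:** base corners at (187,585) and (373,460).

```bash
python3 - <<'E'
from h import *
T=cam("top");S=cam("side")
def px(p,o,t): p=np.array(p,float)-t; return (p+.5)/4-.5+o
P=lambda d,p,o,t,z: ray(d,px(p,o,t),z)
h=P(T,[(177,66),(202,262)],(85,260),(0,0),.008)
w=P(T,[(120,111),(240,92),(136,238),(256,216)],(85,260),(0,0),.008)
print("holes",h,"dist",np.linalg.norm(h[0]-h[1]),"mid",h.mean(0),"wells mid",w.mean(0))
d=h[0]-h[1];print("plate y dir deg",np.degrees(np.arctan2(d[1],d[0])), w[1]-w[0],w[3]-w[2])
b=P(T,[(490,78),(634,35),(700,229),(558,273)],(395,248),(400,0),.055);print("screws top",b,b.mean(0))
c=P(T,[(465,70),(643,18),(718,240),(546,291)],(395,248),(400,0),.055);print("corners",c.mean(0),np.linalg.norm(c[0]-c[1]),np.linalg.norm(c[1]-c[2]))
for v in(c[1]-c[2],c[0]-c[3],b[1]-b[2],b[0]-b[3]):print(np.degrees(np.arctan2(v[1],v[0])))
b2=P(S,[(474,453),(597,331),(705,407),(583,533)],(305,315),(400,300),.055);print("side screws",b2,b2.mean(0))
print("disc",P(T,[(600,154)],(395,248),(400,0),.067))
t=P(S,[(238,357),(115,432)],(270,208),(0,300),.042);q=P(S,[(239,386),(116,461)],(270,208),(0,300),.022)
print("tips",t,np.linalg.norm(t[0]-t[1]),t.mean(0),"base",q,q.mean(0))
for v in(t[0]-t[1],q[0]-q[1]):print(np.degrees(np.arctan2(v[1],v[0])))
f=P(S,[(187,585),(373,460)],(270,208),(0,300),0.005);print("base front right, back right",f)
g=ray(T,[(240,274),(322,263)],.01);print("front edge",g)
E
```

```text
holes [[0.41494287 0.35376354 0.008     ]
 [0.30732798 0.33537557 0.008     ]] dist 0.10917454790693897 mid [0.36113543 0.34456956 0.008     ] wells mid [0.36086348 0.34532936 0.008     ]
plate y dir deg 9.69638996133109 [ 0.01099695 -0.06549464  0.        ] [ 0.01241217 -0.06509593  0.        ]
screws top [[ 0.43886835 -0.28068515  0.055     ]
 [ 0.46295473 -0.35861538  0.055     ]
 [ 0.35917849 -0.392451    0.055     ]
 [ 0.33491061 -0.31623606  0.055     ]] [ 0.39897804 -0.3369969   0.055     ]
corners [ 0.39850329 -0.33562165  0.055     ] 0.10069292258393993 0.12481998399988027
17.89933109681278
19.845868945880905
18.05824599337376
18.87938833343751
side screws [[ 0.33824021 -0.31156784  0.055     ]
 [ 0.44360788 -0.27518495  0.055     ]
 [ 0.46764731 -0.35313691  0.055     ]
 [ 0.36320405 -0.38794162  0.055     ]] [ 0.40317486 -0.33195783  0.055     ]
disc [[ 0.39843037 -0.33694515  0.067     ]]
tips [[0.57595661 0.062965   0.042     ]
 [0.46755205 0.04331367 0.042     ]] 0.11017133954039574 [0.52175433 0.05313933 0.042     ] base [[0.57201412 0.05551222 0.022     ]
 [0.46343904 0.03648435 0.022     ]] [0.51772658 0.04599828 0.022     ]
10.274869610507473
9.940184765897753
base front right, back right [[ 0.45604124 -0.07246675  0.005     ]
 [ 0.62213596 -0.04032396  0.005     ]]
front edge [[ 0.42171043  0.10731568  0.01      ]
 [ 0.44801883 -0.07539511  0.01      ]]
```

```bash
cat >> h.py <<'E'
def lean(yaw,deg):
    a=np.radians(yaw);l=np.radians(deg)
    y=np.array([np.cos(a),np.sin(a),0]);sx=np.array([np.sin(a),-np.cos(a),0])
    z=-np.cos(l)*np.array([0,0,1])+np.sin(l)*sx
    return np.c_[np.cross(y,z),y,z]
def plan(p,Rt):
    s=monitor.observe();r=R.from_rotvec(s["ee_rot"])
    v=np.degrees((R.from_matrix(Rt)*r.inv()).as_rotvec())
    print("shift cm",np.round((np.array(p)-s["position"])*100,2),"turn deg",np.round(v,2),round(np.linalg.norm(v),1),"j",np.round(s["joints"],2))
E
python3 - <<'E'
from h import *
Rt=lean(10,37);z=Rt[:,2];print(z)
plan(np.array([.363,.347,.036])-.12*z,Rt)
S=cam("side");cv2.imwrite("pics/c1.png",np.clip(crop(S,170,165,100,75,8)*1.4,0,255).astype(np.uint8))
E
```

```text
[ 0.10450408 -0.5926721  -0.79863551]
shift cm [ 13.21 -16.75 -11.39] turn deg [-29.72 -24.74 -57.39] 69.2 j [-1.32  0.43  0.03  1.57 -0.01  1.13 -0.08]
```

View pics/c1.png

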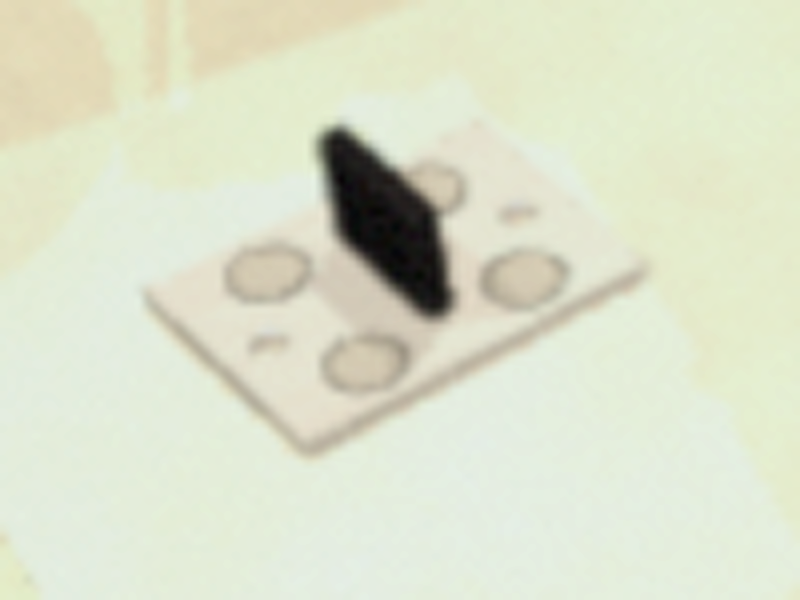

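This crop shows the plate in the side view, with holes at tile (268,343) and (518,212) and the fin upright in the middle. Next I move to the pre-grasp pose.

Call:
move_arm:
  series:
    - [1.3,-1.7,0,-3,-2.5,-5.7]
    - [1.3,-1.7,0,-3,-2.5,-5.7]
    - [1.3,-1.7,0,-3,-2.5,-5.7]
    - [1.3,-1.7,0,-3,-2.5,-5.7]
    - [1.3,-1.7,0,-3,-2.5,-5.7]
    - [1.3,-1.7,0,-3,-2.5,-5.7]
    - [1.3,-1.7,0,-3,-2.5,-5.7]
    - [1.3,-1.7,0,-3,-2.5,-5.7]
  grip: 1

```text
clock: 2.15
position: [0.3224, 0.4494, 0.2459]
ee_rot: [1.494, 2.242, -0.471]
force: [0.6, 0.1, -0.2]
width: 0.999
```

Call:
move_arm:
  series:
    - [1.3,-1.7,0,-3,-2.5,-5.7]
    - [1.3,-1.7,0,-2.8,-2.3,-5.7]
    - [0,0,0,0,0,0]

```text
clock: 2.45
position: [0.3501, 0.4137, 0.245]
ee_rot: [1.661, 1.982, -0.565]
force: [-0.5, 0.1, -0.1]
width: 1.004
```

```bash
python3 - <<'E'
from h import *
S=cam("side")
px=lambda p:(np.array(p,float)+.5)/8-.5+np.array([170,165])
h=ray(S,px([(268,343),(518,212)]),.008);w=ray(S,px([(398,275)]),.008)
print(h,h.mean(0),w);d=h[1]-h[0];print(np.degrees(np.arctan2(d[1],d[0])))
Rt=lean(10,37);z=Rt[:,2]
plan(np.array([.363,.347,.036])-.12*z,Rt)
plan(np.array([.363,.347,.036]),Rt)
E
```

```text
[[0.30862312 0.34092555 0.008     ]
 [0.41795593 0.36007251 0.008     ]] [0.36328953 0.35049903 0.008     ] [[0.36469448 0.35070136 0.008     ]]
9.933220228909077
shift cm [  0.14   0.3  -11.33] turn deg [ 0.26 -0.21 -0.27] 0.4 j [-1.43  0.63  0.41  1.48  0.17  1.58 -0.9 ]
shift cm [  1.4   -6.81 -20.91] turn deg [ 0.26 -0.21 -0.27] 0.4 j [-1.43  0.63  0.41  1.48  0.17  1.58 -0.9 ]
```

Call:
move_arm:
  series:
    - [0,0.1,-3.8,0,0,0]
    - [0.1,0.2,-3.8,0,0,0]
    - [0,0.1,-3.8,0,0,0]
    - [0.3,-1.8,-2.4,0,0,0]
    - [0.3,-1.8,-2.4,0,0,0]
    - [0.3,-1.8,-2.4,0,0,0]
    - [0.3,-1.8,-2.4,0,0,0]
    - [0,0,0,0,0,0]

```text
clock: 3.3
position: [0.36, 0.3451, 0.0342]
ee_rot: [1.655, 1.99, -0.568]
force: [-0.2, -1.1, 0.5]
width: 1.003
```

```bash
python3 - <<'E'
from h import *
plan(np.array([.362,.348,.036]),lean(10,37));print(monitor.observe()["force"])
S=cam("side");cv2.imwrite("pics/c2.png",np.clip(crop(S,120,100,200,150,4)*1.4,0,255).astype(np.uint8))
E
```

```text
shift cm [0.2  0.29 0.18] turn deg [ 0.38 -0.4  -0.35] 0.7 j [-1.36  0.82  0.37  1.77  0.16  1.11 -0.96]
[-0.18140697 -1.10633883  0.46354531]
```

View pics/c2.png

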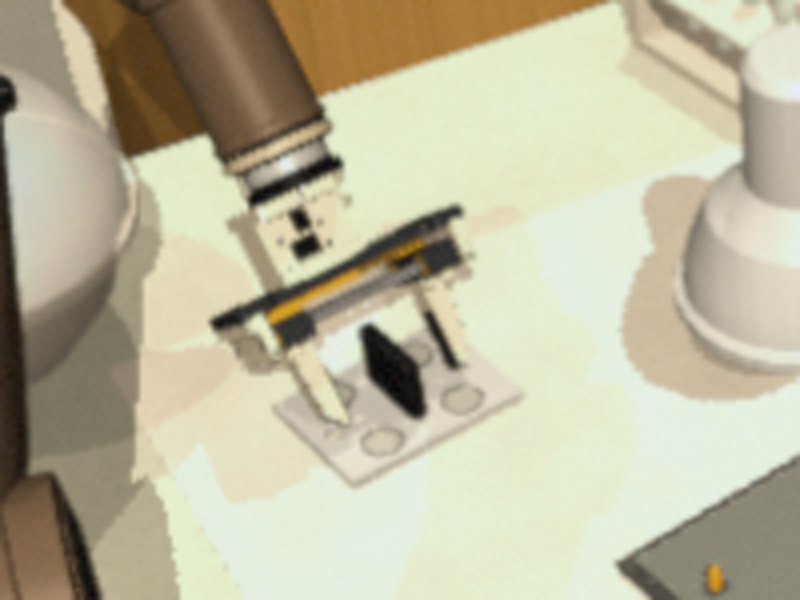

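The fingers straddle the fin, which sits midway between them at about tile (395,370). I'll nudge the tool slightly, close and lift.

Call:
move_arm:
  series:
    - [0.2,0.3,0.2,0.4,-0.4,-0.3]
    - [0,0,0,0,0,0]

```text
clock: 3.55
position: [0.3637, 0.3533, 0.0389]
ee_rot: [1.668, 1.988, -0.545]
force: [0.0, -0.2, -0.1]
width: 1.0
```

Call:
move_arm:
  series:
    - [0,0,0,0,0,0]
    - [0,0,0,0,0,0]
    - [0,0,0,0,0,0]
    - [0,0,0,0,0,0]
    - [0,0,0,0,0,0]
    - [0,0,0,0,0,0]
    - [0,0,0,0,0,0]
    - [0,0,0,0,0,0]
  grip: 0
  force: 45

```text
clock: 4.35
position: [0.3633, 0.3506, 0.0377]
ee_rot: [1.667, 1.985, -0.551]
force: [-0.2, 0.3, -0.6]
width: 0.352
```

Call:
move_arm:
  series:
    - [0,0,1,0,0,0]
    - [0,0,1.5,0,0,0]
    - [0,0,2,0,0,0]
    - [0,0,2,0,0,0]
    - [0,0,0.5,0,0,0]
    - [0,0,0,0,0,0]
    - [0,0,0,0,0,0]

```text
clock: 5.05
position: [0.3629, 0.3506, 0.1073]
ee_rot: [1.667, 1.986, -0.551]
force: [0.2, -0.9, -5.2]
width: 0.142
```

```bash
python3 - <<'E'
from h import *
s=monitor.observe();print(s["force"],s["ft_torque"],s["width"],s["position"])
plan([.519,.048,.105],lean(10,37))
E
```

```text
[ 0.15941711 -0.8643453  -5.22395053] [ 1.28447689  0.29319877 -0.00894193] 0.141856404045696 [0.36294697 0.35059263 0.10726244]
shift cm [ 15.61 -30.26  -0.23] turn deg [-0.22  0.16 -0.04] 0.3 j [-1.38  0.72  0.39  1.73  0.17  1.23 -0.94]
```

The lift began before the fingers had fully closed, so I need to check how the fin is held.

```bash
python3 - <<'E'
from h import *
S=cam("side");cv2.imwrite("pics/c3.png",np.clip(crop(S,150,110,130,98,6)*1.4,0,255).astype(np.uint8))
E
```

```text
(no output)
```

View pics/c3.png

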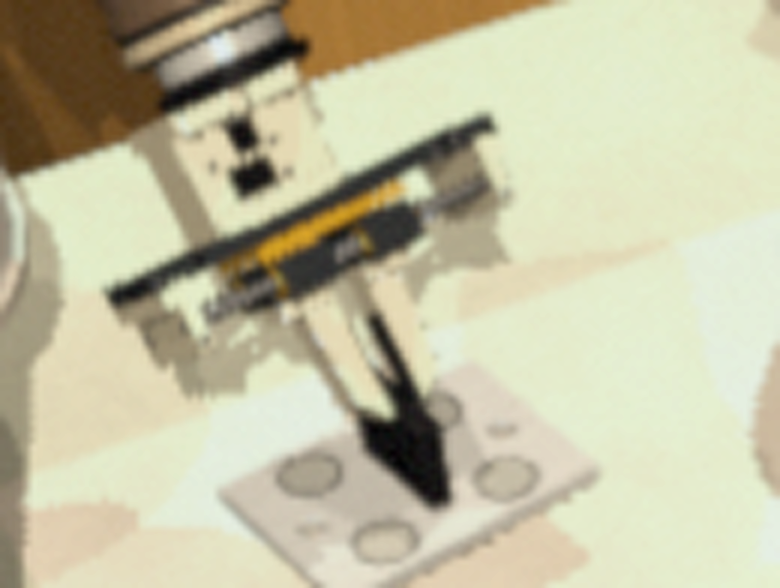

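The plate is held by the upper part of its fin only. I'll set it back on the bench and re-grip it deeper.

```bash
python3 - <<'E'
from h import *
S=cam("side")
px=(np.array([(310,474),(385,541),(505,478),(440,410),(312,529),(500,430)],float)+.5)/6-.5+np.array([150,110])
# model: wells nominal from measured offsets in plate frame (x right, y ahead)
m=np.array([(-.034,-.036 ,.008),(.034,-.036,.008),(.034,.036,.008),(-.034,.036,.008),(0,-.055,.008),(0,.055,.008)])
a0=np.radians(-80)
def f(q):
    Rm=R.from_euler("zyx",[q[3],q[4],q[5]]).as_matrix()
    return (proj(S,m@Rm.T+q[:3])-px).ravel()
r=least_squares(f,[.363,.35,.05,a0,0,0]);print(np.round(r.x[:3],4),np.degrees(r.x[3:]),np.round(r.fun,1))
g=lambda q:f([*q[:3],q[3],0,0]);r=least_squares(g,[.363,.35,.05,a0]);print(np.round(r.x[:3],4),np.degrees(r.x[3]),np.round(r.fun,1))
E
```

```text
[0.3729 0.3731 0.019 ] [-82.62163454  -2.61277234  -0.71950688] [ 0.4  0.1 -0.5  0.4  0.2  0.  -0.8  0.3  0.2 -0.5  0.4 -0.3]
[0.3698 0.3641 0.0269] -81.17001929746134 [ 0.1 -0.2 -0.2  0.3  0.5  0.3 -1.1  0.4  0.2 -0.8  0.4 -0. ]
```

Call:
move_arm:
  series:
    - [0,0,-1,0,0,0]
    - [0,0,-1,0,0,0]
    - [0,0,-0.7,0,0,0]
    - [0,0,-0.4,0,0,0]
    - [0,0,0,0,0,0]

```text
clock: 5.65
position: [0.3631, 0.3503, 0.0759]
ee_rot: [1.666, 1.985, -0.552]
force: [0.1, -0.6, -4.8]
width: 0.148
```

Call:
move_arm:
  series:
    - [0,0,-0.4,0,0,0]
    - [0,0,-0.3,0,0,0]
    - [0,0,-0.3,0,0,0]
    - [0,0,0,0,0,0]

```text
clock: 6.05
position: [0.3635, 0.3509, 0.0693]
ee_rot: [1.667, 1.984, -0.551]
force: [-7.5, 1.8, 22.7]
width: 0.145
```

Call:
move_arm:
  series:
    - [0,0,-0.3,0,0,0]
    - [0,0,-0.2,0,0,0]
    - [0,0,0,0,0,0]

```text
clock: 6.35
position: [0.3633, 0.3517, 0.0668]
ee_rot: [1.667, 1.984, -0.55]
force: [-14.0, 7.7, 50.3]
width: 0.149
```

It is on the bench and only needs releasing. I'll open, drop to TCP height 0.036 and close with time to spare.

Call:
move_arm:
  series:
    - [0,0,0.2,0,0,0]
    - [0,0,0,0,0,0]
    - [0,0,0,0,0,0]
    - [0,0,0,0,0,0]
    - [0,0,0,0,0,0]
    - [0,0,0,0,0,0]
    - [0,0,-1,0,0,0]
    - [0,0,-1,0,0,0]
  grip: 0.6

```text
clock: 7.15
position: [0.3633, 0.3507, 0.0429]
ee_rot: [1.667, 1.985, -0.55]
force: [-0.3, -0.3, -0.8]
width: 0.599
```

Call:
move_arm:
  series:
    - [0,0,-0.8,0,0,0]
    - [0,0,0,0,0,0]
    - [0,0,0,0,0,0]

```text
clock: 7.45
position: [0.3633, 0.3504, 0.0354]
ee_rot: [1.667, 1.985, -0.552]
force: [0.5, 0.4, 0.4]
width: 0.602
```

```bash
python3 - <<'E'
from h import *
s=monitor.observe();print(s["force"],s["width"])
plan([.363,.350,.036],lean(10,37))
S=cam("side");cv2.imwrite("pics/c4.png",np.clip(crop(S,150,110,130,98,6)*1.4,0,255).astype(np.uint8))
E
```

```text
[0.52891107 0.36571867 0.35300565] 0.6018936835022525
shift cm [-0.03 -0.04  0.06] turn deg [-0.16  0.18 -0.03] 0.2 j [-1.36  0.82  0.37  1.76  0.15  1.11 -0.97]
```

View pics/c4.png

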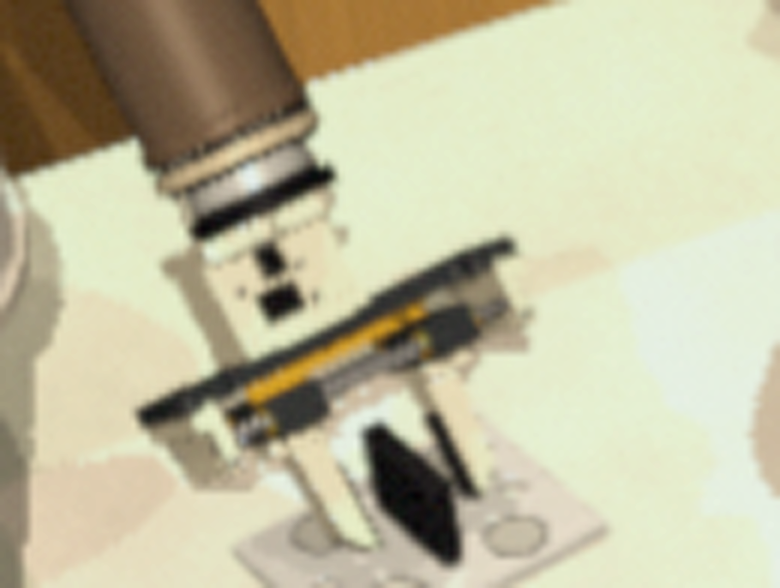

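The plate lies flat and the fin (tile (415,490)) is between the fingers at full depth. I'll close and wait.

Call:
move_arm:
  series:
    - [0,0,0,0,0,0]
    - [0,0,0,0,0,0]
    - [0,0,0,0,0,0]
    - [0,0,0,0,0,0]
    - [0,0,0,0,0,0]
    - [0,0,0,0,0,0]
    - [0,0,0,0,0,0]
    - [0,0,0,0,0,0]
  grip: 0
  force: 50

```text
clock: 8.3
position: [0.3633, 0.3507, 0.0358]
ee_rot: [1.667, 1.985, -0.551]
force: [0.9, 0.9, 1.7]
width: 0.152
```

Call:
move_arm:
  series:
    - [0,0,0,0,0,0]
    - [0,0,0,0,0,0]
    - [0,0,0,0,0,0]

```text
clock: 8.6
position: [0.3633, 0.3507, 0.0358]
ee_rot: [1.667, 1.985, -0.55]
force: [1.1, 0.8, 1.6]
width: 0.149
```

Call:
move_arm:
  series:
    - [0,0,1,0,0,0]
    - [0,0,1.5,0,0,0]
    - [0,0,2,0,0,0]
    - [0,0,2,0,0,0]
    - [0,0,0.8,0,0,0]
    - [0,0,0,0,0,0]

```text
clock: 9.2
position: [0.3637, 0.3512, 0.11]
ee_rot: [1.669, 1.986, -0.547]
force: [0.3, -0.0, -5.3]
width: 0.15
```

```bash
python3 - <<'E'
from h import *
s=monitor.observe();print(s["force"],s["ft_torque"],s["width"],s["position"])
plan([.519,.048,.108],lean(10,37))
E
```

```text
[ 0.34411191 -0.01352397 -5.33408451] [ 1.2890762   0.23926469 -0.0228746 ] 0.1504306572078297 [0.36367074 0.35119068 0.10995192]
shift cm [ 15.53 -30.32  -0.2 ] turn deg [-0.36  0.25 -0.02] 0.4 j [-1.38  0.71  0.39  1.73  0.17  1.23 -0.94]
```

Call:
move_arm:
  series:
    - [0.7,-1.3,0,0,0,0]
    - [1.2,-2.4,0,0,0,0]
    - [1.2,-2.4,0,0,0,0]
    - [1.2,-2.4,0,0,0,0]
    - [1.2,-2.4,0,0,0,0]
    - [1.2,-2.4,0,0,0,0]
    - [1.2,-2.4,0,0,0,0]
    - [1.2,-2.4,0,0,0,0]

```text
clock: 10.0
position: [0.4543, 0.1673, 0.1081]
ee_rot: [1.667, 1.985, -0.553]
force: [0.6, 0.4, -5.4]
width: 0.151
```

Call:
move_arm:
  series:
    - [1.2,-2.4,0,0,0,0]
    - [1.2,-2.4,0,0,0,0]
    - [1.2,-2.4,0,0,0,0]
    - [1.2,-2.4,0,0,0,0]
    - [1.0,-1.8,0,0,0,0]
    - [0.6,-1.2,0,0,0,0]
    - [0,0,0,0,0,0]
    - [0,0,0,0,0,0]

```text
clock: 10.8
position: [0.5178, 0.0438, 0.1082]
ee_rot: [1.667, 1.986, -0.552]
force: [-0.6, 0.5, -5.3]
width: 0.147
```

```bash
python3 - <<'E'
from h import *
s=monitor.observe();print(s["force"],s["width"],s["position"])
plan([.519,.048,.108],lean(10,37))
S=cam("side");cv2.imwrite("pics/c5.png",np.clip(crop(S,240,130,160,120,5)*1.4,0,255).astype(np.uint8)[:600,:800])
E
```

```text
[-0.55388951  0.47700983 -5.26772771] 0.14730682544147716 [0.51777601 0.04379928 0.10823247]
shift cm [ 0.12  0.42 -0.02] turn deg [-0.22  0.14 -0.02] 0.3 j [-0.96  0.62  0.53  2.01  0.43  0.83 -0.63]
```

View pics/c5.png

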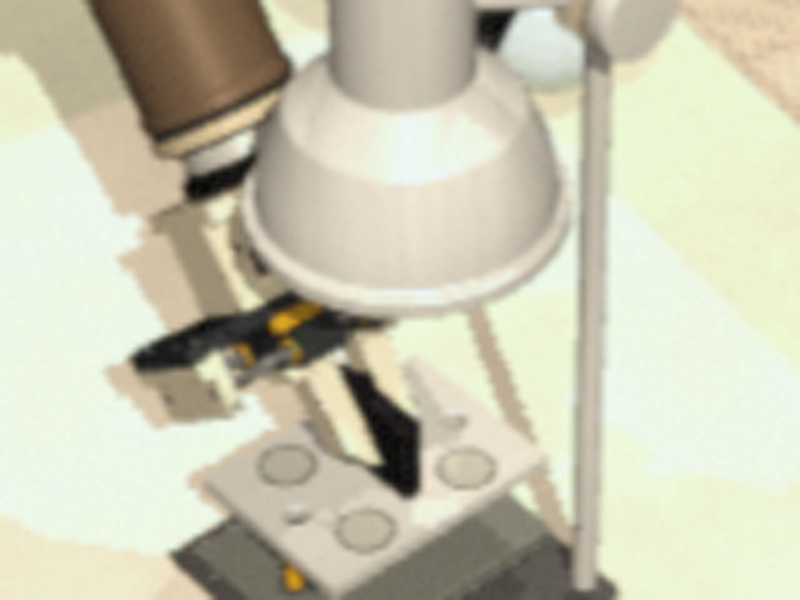

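The plate is under the lamp with clearance. Holes are at tile (297,514) and (452,421), and the near pin is visible below at (293,578).

```bash
python3 - <<'E'
from h import *
S=cam("side")
px=lambda p:(np.array(p,float)+.5)/5-.5+np.array([240,130])
h=ray(S,px([(297,514),(452,421)]),.0804);print(h,h.mean(0),np.linalg.norm(h[1]-h[0]))
d=h[1]-h[0];print(np.degrees(np.arctan2(d[1],d[0])))
w=ray(S,px([(287,465),(466,467)]),.0804);print("wells diag mid",w.mean(0))
e=ray(S,px([(205,482),(548,452),(345,596)]),.0804);print("corners",e,"mid LR diag",e[:2].mean(0))
# predicted pixel of hole centres if aligned over pins (side-camera pin estimate)
pin=np.array([[.4666,.0416],[.575,.0613]])
print((proj(S,np.c_[pin,[.0804]*2])-[240,130]+.5)*5-.5)
M=cv2.Rodrigues(np.array(S["rvec"]))[0];print("cam",-M.T@np.array(S["tvec"]))
E
```

```text
[[0.4671479  0.03506956 0.0804    ]
 [0.57420973 0.05424433 0.0804    ]] [0.52067882 0.04465695 0.0804    ] 0.10876537607943314
10.154016399709443
wells diag mid [0.52135362 0.04499114 0.0804    ]
corners [[ 0.43678701  0.08232628  0.0804    ]
 [ 0.60585046  0.00595159  0.0804    ]
 [ 0.45930874 -0.03085441  0.0804    ]] mid LR diag [0.52131873 0.04413893 0.0804    ]
[[290.19434889 507.02116553]
 [446.65904017 413.00394008]]
cam [-0.04042999 -1.00982231  1.22115092]
```

The plate angle matches the pins. It needs about +6 mm in y, then I lower to just above the tips and check.

Call:
move_arm:
  series:
    - [0,0.3,0,0,0,0]
    - [0,0.3,-0.5,0,0,0]
    - [0,0,-1,0,0,0]
    - [0,0,-0.8,0,0,0]
    - [0,0,0,0,0,0]
    - [0,0,0,0,0,0]

```text
clock: 11.5
position: [0.5181, 0.0493, 0.0854]
ee_rot: [1.667, 1.985, -0.552]
force: [-0.4, -0.4, -5.4]
width: 0.149
```

```bash
python3 - <<'E'
from h import *
s=monitor.observe();print(s["force"],s["width"],s["position"])
plan([.519,.048,.108],lean(10,37))
S=cam("side");cv2.imwrite("pics/c6.png",np.clip(crop(S,270,195,100,75,8)*1.4,0,255).astype(np.uint8))
pin=np.array([[.4666,.0416],[.575,.0613]])
print((proj(S,np.c_[pin,[s["position"][2]-.0278]*2])-[270,195]+.5)*8-.5)
E
```

```text
[-0.40340956 -0.44704529 -5.42659285] 0.14888943411258912 [0.51810615 0.04926798 0.08544636]
shift cm [ 0.09 -0.13  2.26] turn deg [-0.15  0.15 -0.02] 0.2 j [-0.96  0.66  0.52  2.01  0.42  0.79 -0.65]
[[228.10211627 339.91362116]
 [475.9217996  189.54437904]]
```

View pics/c6.png

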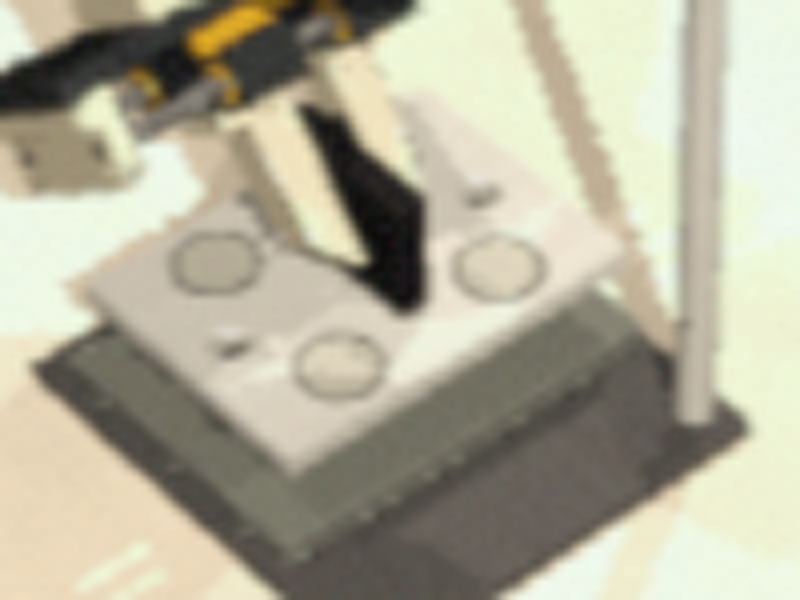

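The holes at tile (232,346) and (483,194), against predicted (228,340) and (476,190), leave about 2 mm still to go in +y. I'll correct that and lower while watching the force.

Call:
move_arm:
  series:
    - [0,0.2,0,0,0,0]
    - [0,0,-0.4,0,0,0]
    - [0,0,-0.4,0,0,0]
    - [0,0,-0.2,0,0,0]
    - [0,0,0,0,0,0]

```text
clock: 12.05
position: [0.5181, 0.0515, 0.0754]
ee_rot: [1.667, 1.985, -0.551]
force: [-0.1, -0.7, -5.0]
width: 0.15
```

Call:
move_arm:
  series:
    - [0,0,-0.2,0,0,0]
    - [0,0,-0.2,0,0,0]
    - [0,0,0,0,0,0]

```text
clock: 12.35
position: [0.5182, 0.0516, 0.0715]
ee_rot: [1.667, 1.985, -0.551]
force: [0.3, 0.3, -4.9]
width: 0.151
```

The underside is now about 6 mm below the pin tips with no contact force, so the pins are in the holes. I'll keep lowering.

Call:
move_arm:
  series:
    - [0,0,-0.2,0,0,0]
    - [0,0,-0.2,0,0,0]
    - [0,0,-0.2,0,0,0]
    - [0,0,0,0,0,0]

```text
clock: 12.75
position: [0.5182, 0.0516, 0.0655]
ee_rot: [1.667, 1.985, -0.551]
force: [0.0, -0.5, -4.9]
width: 0.151
```

Call:
move_arm:
  series:
    - [0,0,-0.2,0,0,0]
    - [0,0,-0.2,0,0,0]
    - [0,0,-0.1,0,0,0]
    - [0,0,0,0,0,0]

```text
clock: 13.15
position: [0.5183, 0.0516, 0.0606]
ee_rot: [1.667, 1.985, -0.551]
force: [-0.1, -0.6, -5.5]
width: 0.15
```

Call:
move_arm:
  series:
    - [0,0,-0.1,0,0,0]
    - [0,0,-0.1,0,0,0]
    - [0,0,0,0,0,0]

```text
clock: 13.45
position: [0.5183, 0.0517, 0.0586]
ee_rot: [1.667, 1.985, -0.551]
force: [-0.6, -0.3, -4.9]
width: 0.152
```

Call:
move_arm:
  series:
    - [0,0,-0.1,0,0,0]
    - [0,0,0,0,0,0]

```text
clock: 13.65
position: [0.5184, 0.0516, 0.0579]
ee_rot: [1.667, 1.985, -0.551]
force: [-0.3, 0.9, -1.6]
width: 0.149
```

Call:
move_arm:
  series:
    - [0,0,-0.1,0,0,0]
    - [0,0,0,0,0,0]

```text
clock: 13.85
position: [0.5184, 0.0517, 0.0578]
ee_rot: [1.667, 1.984, -0.551]
force: [-3.7, 4.4, 12.4]
width: 0.15
```

Call:
move_arm:
  series:
    - [0,0,0,0,0,0]
    - [0,0,0,0,0,0]
    - [0,0,0,0,0,0]
    - [0,0,0,0,0,0]
    - [0,0,0,0,0,0]
  grip: 0.38

```text
clock: 14.35
position: [0.5183, 0.0515, 0.0567]
ee_rot: [1.667, 1.985, -0.551]
force: [-0.6, 0.4, -0.6]
width: 0.379
```

```bash
python3 - <<'E'
from h import *
s=monitor.observe();print(s["force"],s["width"],s["position"])
S=cam("side");cv2.imwrite("pics/c7.png",np.clip(crop(S,270,195,100,75,8)*1.4,0,255).astype(np.uint8))
E
```

```text
[-0.58469591  0.37203646 -0.56439025] 0.3792356694144502 [0.51832807 0.05149957 0.05672288]
```

View pics/c7.png

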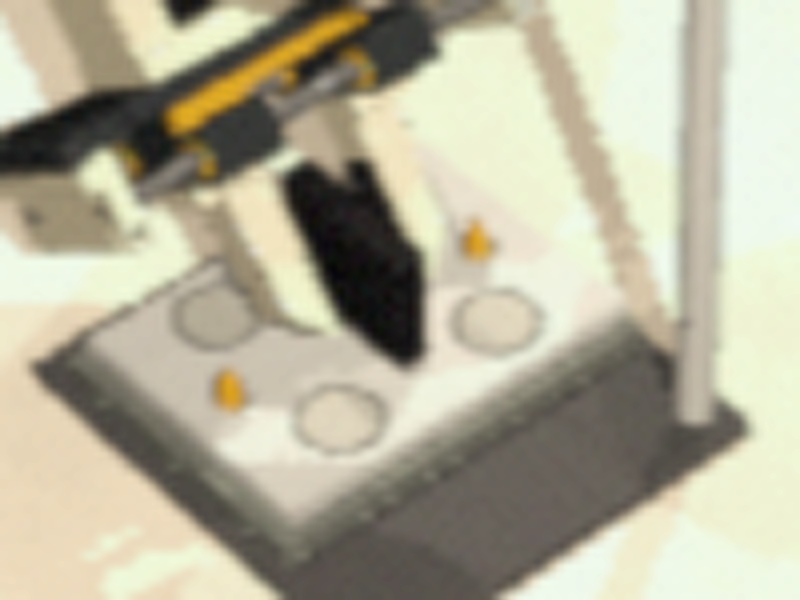

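The plate lies flush with both pins protruding, at tile (230,390) and (478,240), and it is released. I'll retreat along the tool axis to the left, opening the fingers no further.

Call:
move_arm:
  series:
    - [-0.1,0.6,0.8,0,0,0]
    - [-0.2,1.2,1.6,0,0,0]
    - [-0.2,1.2,1.6,0,0,0]
    - [-0.3,1.8,2.4,0,0,0]
    - [-0.3,2.4,2.0,0,0,0]
    - [-0.4,3,1.0,0,0,0]
    - [-1,4,0,0,0,0]
    - [-2,4,0,0,0,0]

```text
clock: 15.2
position: [0.4737, 0.2351, 0.152]
ee_rot: [1.67, 1.984, -0.548]
force: [-0.2, -0.0, -0.9]
width: 0.381
```

```bash
python3 - <<'E'
from h import *
s=monitor.observe();print(s["force"],s["width"],s["position"])
a=np.radians(-71.5);y=np.array([np.cos(a),np.sin(a),0]);z=np.array([0,0,-1.]);Rt=np.c_[np.cross(y,z),y,z]
plan([.36,.22,.26],Rt)
plan([.4,-.334,.22],Rt)
E
```

```text
[-0.1534287  -0.04777004 -0.86254873] 0.38055487845741315 [0.47368411 0.23511784 0.15203778]
shift cm [-11.37  -1.51  10.8 ] turn deg [ 34.49 -20.12 -78.33] 87.9 j [-1.19  0.63  0.46  1.78  0.28  1.17 -0.75]
shift cm [ -7.37 -56.91   6.8 ] turn deg [ 34.49 -20.12 -78.33] 87.9 j [-1.19  0.63  0.46  1.78  0.28  1.17 -0.75]
```

Call:
move_arm:
  series:
    - [-1.4,0,1.4,3.1,-1.8,-7.1]
    - [-1.4,0,1.4,3.1,-1.8,-7.1]
    - [-1.4,0,1.4,3.1,-1.8,-7.1]
    - [-1.4,0,1.4,3.1,-1.8,-7.1]
    - [-1.4,0,1.4,3.1,-1.8,-7.1]
    - [-1.4,0,1.4,3.1,-1.8,-7.1]
    - [-1.4,0,1.4,3.1,-1.8,-7.1]
    - [-1.4,0,1,3.1,-1.8,-7.1]
  grip: 0.8

```text
clock: 16.0
position: [0.3609, 0.2339, 0.26]
ee_rot: [2.812, 1.023, -0.189]
force: [0.4, 0.5, 0.8]
width: 0.799
```

Call:
move_arm:
  series:
    - [0,0,0,3.1,-1.8,-7.1]
    - [0,0,0,3.1,-1.8,-7.1]
    - [0,0,0,3.1,-1.8,-7.1]
    - [0,0,0,0,0,0]

```text
clock: 16.4
position: [0.3606, 0.2324, 0.2594]
ee_rot: [-3.098, -0.512, 0.014]
force: [-0.6, 0.1, -0.4]
width: 0.8
```

```bash
python3 - <<'E'
from h import *
a=np.radians(-71.5);y=np.array([np.cos(a),np.sin(a),0]);z=np.array([0,0,-1.]);Rt=np.c_[np.cross(y,z),y,z]
plan([.35,.22,.26],Rt)
E
```

```text
shift cm [-1.06 -1.24  0.06] turn deg [-0.02 -0.53 -0.26] 0.6 j [-1.35  0.09  0.73  2.04 -0.08  1.04 -1.83]
```

Call:
move_arm:
  series:
    - [-0.5,-2,0,0,0,0]
    - [-0.5,-4,0,0,-0.5,0]
    - [0,-4,0,0,0,0]
    - [0,-4,0,0,0,0]
    - [0,-4,0,0,0,0]
    - [0,-4,0,0,0,0]
    - [0,-4,0,0,0,0]
    - [0,-4,0,0,0,0]

```text
clock: 17.2
position: [0.3512, -0.0679, 0.2593]
ee_rot: [3.094, 0.524, -0.002]
force: [2.0, -0.4, 0.8]
width: 0.801
```

Call:
move_arm:
  series:
    - [0,-4,0,0,0,0]
    - [0,-4,0,0,0,0]
    - [0,-4,0,0,0,0]
    - [1,-4,0,0,0,0]
    - [1,-4,0,0,0,0]
    - [1,-4,0,0,0,0]
    - [1,-2.6,0,0,0,0]
    - [0,0,0,0,0,0]

```text
clock: 18.0
position: [0.3385, -0.2943, 0.298]
ee_rot: [3.049, 0.509, 0.068]
force: [0.4, 0.4, 0.1]
width: 0.802
```

```bash
python3 - <<'E'
from h import *
a=np.radians(-71.5);y=np.array([np.cos(a),np.sin(a),0]);z=np.array([0,0,-1.]);Rt=np.c_[np.cross(y,z),y,z]
print(monitor.observe()["force"])
plan([.4005,-.3345,.092],Rt)
E
```

```text
[0.37231421 0.36884093 0.05220717]
shift cm [  6.2   -4.02 -20.6 ] turn deg [ 2.43  2.93 -0.44] 3.8 j [-1.06 -0.44  1.32  2.    0.48  1.23 -1.15]
```

The arm sits at the limits of joints 2 and 3 because it is too folded. I'll move outward and down to free them.

Call:
move_arm:
  series:
    - [2,-1.3,-1,0.6,0.7,0]
    - [2,-1.3,-1,0.6,0.7,0]
    - [2,-1.3,-1,0.6,0.7,0]
    - [0,0,-1,0.6,0.7,0]
    - [0,0,0,0,0,0]

```text
clock: 18.5
position: [0.343, -0.2843, 0.2932]
ee_rot: [3.05, 0.511, 0.067]
force: [0.7, 0.4, -0.1]
width: 0.797
```

```bash
python3 - <<'E'
from h import *
a=np.radians(-71.5);y=np.array([np.cos(a),np.sin(a),0]);z=np.array([0,0,-1.]);Rt=np.c_[np.cross(y,z),y,z]
plan([.4005,-.3345,.092],Rt)
E
```

```text
shift cm [  5.75  -5.02 -20.12] turn deg [ 2.36  2.89 -0.52] 3.8 j [-1.08 -0.44  1.32  2.02  0.48  1.22 -1.18]
```

Joint 3 is pinned. Turning the tool the other way, to the equivalent grasp half a turn round, should unwind it and leaves joint 7 more room for the clockwise turn. I'll try it.

Call:
move_arm:
  series:
    - [0,1,0,0,0,7]
    - [0,1,0,0,0,8]
    - [0,0,0,0,0,8]
    - [0,0,0,0,0,8]
    - [0,0,0,0,0,8]
    - [0,0,0,0,0,8]

```text
clock: 19.1
position: [0.3435, -0.2652, 0.2938]
ee_rot: [2.607, 1.702, 0.095]
force: [0.1, 0.7, 0.0]
width: 0.799
```

```bash
cat >> h.py <<'E'
def down(deg):
    a=np.radians(deg);y=np.array([np.cos(a),np.sin(a),0]);z=np.array([0,0,-1.]);return np.c_[np.cross(y,z),y,z]
E
python3 - <<'E'
from h import *
s=monitor.observe();print(R.from_rotvec(s["ee_rot"]).as_matrix().round(3),s["position"])
plan([.4005,-.3345,.092],down(108.5))
E
```

```text
[[ 0.401  0.914  0.066]
 [ 0.915 -0.403  0.011]
 [ 0.036  0.056 -0.998]] [ 0.34345149 -0.26518126  0.29383434]
shift cm [  5.7   -6.93 -20.18] turn deg [ -4.67   1.22 132.17] 132.3 j [-1.06 -0.44  1.3   2.03  0.42  1.21 -0.34]
```

Call:
move_arm:
  series:
    - [2,0.5,0,0,0,0]
    - [2,0.5,0,0,0,0]
    - [2,0.5,0,0,0,0]
    - [2,0.5,0,0,0,0]
    - [2,0,0,0,0,0]
    - [2,0,0,0,0,0]

```text
clock: 19.7
position: [0.4195, -0.2168, 0.3207]
ee_rot: [2.573, 1.667, 0.124]
force: [0.4, -0.4, -0.1]
width: 0.803
```

```bash
python3 - <<'E'
from h import *
s=monitor.observe();print(s["position"])
plan([.4005,-.3345,.092],down(108.5))
E
```

```text
[ 0.4195038  -0.21678892  0.32065   ]
shift cm [ -1.9  -11.77 -22.87] turn deg [ -6.65   4.31 132.45] 132.7 j [-1.28 -0.44  1.32  1.95  0.47  1.23 -0.53]
```

Plain trial moves don't free it. The joint readings suggest a simple roll-pitch chain, so I'll fit it to my logged poses and work out a good route.

```bash
cat > kin.py <<'E'
import numpy as np, itertools
from scipy.spatial.transform import Rotation as R
from scipy.optimize import least_squares
D=[([-1.317,.435,.025,1.574,-.012,1.134,-.075],(.218,.585,.245),(-.558,-3.092,.002)),
([-1.43,.63,.41,1.48,.17,1.58,-.9],(.3501,.4137,.245),(1.661,1.982,-.565)),
([-1.36,.82,.37,1.77,.16,1.11,-.96],(.36,.3451,.0342),(1.655,1.99,-.568)),
([-1.38,.72,.39,1.73,.17,1.23,-.94],(.3629,.3506,.1073),(1.667,1.986,-.551)),
([-.96,.62,.53,2.01,.43,.83,-.63],(.5178,.0438,.1082),(1.667,1.986,-.552)),
([-1.19,.63,.46,1.78,.28,1.17,-.75],(.4737,.2351,.152),(1.67,1.984,-.548)),
([-1.35,.09,.73,2.04,-.08,1.04,-1.83],(.3606,.2324,.2594),(-3.098,-.512,.014)),
([-1.06,-.44,1.32,2.0,.48,1.23,-1.15],(.3385,-.2943,.298),(3.049,.509,.068)),
([-1.28,-.44,1.32,1.95,.47,1.23,-.53],(.4195,-.2168,.3207),(2.573,1.667,.124))]
def fk(q,L,s):
    rz=lambda a:R.from_euler("z",a);ry=lambda a:R.from_euler("y",a)
    r=rz(-q[0]);p=np.array([0,0,L[0]])+r.apply([L[1],0,0]);r=r*ry(q[1])*rz(s[0]*q[2])
    p=p+r.apply([L[2],0,L[3]]);r=r*ry(q[3])*rz(s[1]*q[4])
    p=p+r.apply([L[4],0,L[5]]);r=r*ry(q[5])*rz(s[2]*q[6])
    p=p+r.apply([L[6],0,L[7]]);return p,r
def res(L,s):
    o=[]
    for q,p,v in D:
        a,r=fk(q,L,s);o+=list(a-p)
    return np.array(o)
best=None
for s in itertools.product([-1,1],repeat=3):
    f=least_squares(res,[.3,0,.3,.3,0,.3,0,.2][:0]+[.3,0,0,.3,0,.3,0,.25],args=(s,),loss="soft_l1",f_scale=.01)
    e=np.mean([(R.from_rotvec(v).inv()*fk(q,f.x,s)[1]).magnitude() for q,p,v in D])
    if best is None or e<best[0]: best=(e,f.cost,s,f.x)
E_,C_,SG,LN=best
YO=R.from_euler("z",0)
if __name__=="__main__":
    print(E_,C_,SG,LN.round(3));print(np.abs(res(LN,SG)).reshape(-1,3).round(3))
    for q,p,v in D: print(((fk(q,LN,SG)[1]).inv()*R.from_rotvec(v)).as_rotvec().round(3))
E
python3 kin.py
```

```text
1.4782171857678814 0.004556842630512601 (-1, 1, -1) [ 0.203 -0.037  0.026  0.235 -0.151  0.356 -0.123  0.088]
[[0.048 0.015 0.058]
 [0.012 0.005 0.003]
 [0.007 0.001 0.02 ]
 [0.002 0.011 0.006]
 [0.015 0.024 0.023]
 [0.02  0.03  0.015]
 [0.017 0.125 0.051]
 [0.008 0.009 0.038]
 [0.051 0.009 0.003]]
[-0.015  0.018  1.581]
[-0.037 -0.377  1.555]
[-0.058 -0.302  1.413]
[-0.053 -0.346  1.442]
[ 0.103 -0.64   0.95 ]
[ 0.02  -0.558  1.314]
[0.132 0.073 1.643]
[-0.341 -0.896  1.137]
[ 0.235 -0.904  1.145]
```

```bash
cat > k2.py <<'E'
from kin import *
def ori(s,k,yo,b):
    e=0
    for q,p,v in D:
        r=R.from_euler("z",s[0]*q[0]+b)*R.from_euler("y",k[0]*q[1])*R.from_euler("z",s[1]*q[2])*R.from_euler("y",k[1]*q[3])*R.from_euler("z",s[2]*q[4])*R.from_euler("y",k[2]*q[5])*R.from_euler("z",s[3]*q[6]+yo)
        e+=(R.from_rotvec(v).inv()*r).magnitude()
    return e/len(D)
o=[]
for s in itertools.product([-1,1],repeat=4):
  for k in itertools.product([-1,1],repeat=3):
    for yo in np.arange(4)*np.pi/2:
      for b in np.arange(4)*np.pi/2: o.append((ori(s,k,yo,b),s,k,yo,b))
o.sort(key=lambda t:t[0])
for t in o[:5]:print(t)
E
python3 k2.py
```

```text
(0.0052338843810118526, (-1, -1, -1, -1), (1, 1, 1), np.float64(1.5707963267948966), np.float64(0.0))
(0.00523388438101189, (-1, -1, -1, -1), (-1, -1, -1), np.float64(4.71238898038469), np.float64(3.141592653589793))
(0.44204009903505465, (-1, -1, 1, -1), (-1, 1, 1), np.float64(4.71238898038469), np.float64(3.141592653589793))
(0.44204009903505465, (-1, -1, 1, -1), (1, -1, -1), np.float64(1.5707963267948966), np.float64(0.0))
(0.4993866171771005, (-1, -1, 1, -1), (1, 1, 1), np.float64(1.5707963267948966), np.float64(0.0))
```

```bash
cat > k3.py <<'E'
from kin import *
S=(-1,-1,-1)
L=least_squares(res,[.3,0,0,.3,0,.3,0,.25],args=(S,)).x
YO=R.from_euler("z",np.pi/2)
LO=np.array([-2.62,-.44,-1.27,.08,-1.32,.12,-2.74]);HI=np.array([2.62,2.09,1.32,2.57,4.46,2,2.74])
def F(q): p,r=fk(q,L,S);return p,r*YO
def err(q,p,r):
    a,b=F(q);return np.r_[p-a,(r*b.inv()).as_rotvec()]
def step(q,p,r,n=4):
    q=np.array(q,float)
    for _ in range(n):
        e=err(q,p,r);J=np.array([(err(q,p,r)-err(q+1e-5*np.eye(7)[i],p,r))/1e-5 for i in range(7)]).T
        q=np.clip(q+J.T@np.linalg.solve(J@J.T+1e-4*np.eye(6),e),LO,HI)
    return q
def run(q,rows,v=0):
    p,r=F(q)
    for k in rows:
        p=p+np.array(k[:3])/100;r=R.from_rotvec(np.radians(k[3:]))*r
        q=step(q,p,r)
        if v:print(np.round(q,2),np.round(F(q)[0],3),round(np.linalg.norm(err(q,p,r)),3))
    return q
E
python3 - <<'E'
from k3 import *
print(L.round(3),np.abs(res(L,S)).max())
for a,b,n in((3,4,15),(5,6,11),(6,7,16)):   # replay history with min-norm
    q0,p0,_=D[a];_,p1,v1=D[b];pp,rr=F(q0)
    d=(np.array(p1)-pp)/n*100; w=np.degrees((R.from_rotvec(v1)*rr.inv()).as_rotvec())/n
    print("pred",run(q0,[[*d,*w]]*n).round(2),"real",D[b][0])
E
```

```text
[ 0.324 -0.011  0.008  0.552  0.013  0.446 -0.027  0.379] 0.044721313255700834
pred [-0.97  0.62  0.56  2.01  0.41  0.83 -0.6 ] real [-0.96, 0.62, 0.53, 2.01, 0.43, 0.83, -0.63]
pred [-1.29  0.14  0.72  1.98 -0.11  1.06 -1.76] real [-1.35, 0.09, 0.73, 2.04, -0.08, 1.04, -1.83]
pred [-1.08 -0.44  1.32  2.03  0.5   1.21 -1.19] real [-1.06, -0.44, 1.32, 2.0, 0.48, 1.23, -1.15]
```

The fitted model reproduces the arm's behaviour, so I'll search for a short route in it.

```bash
cat > srch.py <<'E'
from k3 import *
import sys,time
from cell import monitor
s=monitor.observe();q0=np.array(s["joints"]);
# correct model offset at the current pose
p,_=F(q0);print("model err",(p-s["position"]).round(4))
def dn(deg):
    a=np.radians(deg);y=np.array([np.cos(a),np.sin(a),0]);z=np.array([0,0,-1.]);return R.from_matrix(np.c_[np.cross(y,z),y,z])
def go(q,p1,r1,st=.04,an=.14):
    p,r=F(q);w=(r1*r.inv()).as_rotvec();d=np.array(p1)-p
    n=int(np.ceil(max(np.linalg.norm(d)/st,np.linalg.norm(w)/an,1)));mg=9
    for i in range(1,n+1):
        q=step(q,p+d*i/n,R.from_rotvec(w*i/n)*r,2);mg=min(mg,np.min(np.r_[q-LO,HI-q]))
    return q,n,mg,np.linalg.norm(err(q,p1,r1))
rng=np.random.default_rng(int(sys.argv[1]));t=time.time();B=[]
while time.time()-t<120:
    left=rng.random()<.6;q=q0;n=0;W=[]
    y0=rng.choice([-71.5,108.5])
    if left: W.append((.35,-.2,.27,rng.uniform(-90,60)));W.append((.35,.2,.27,W[-1][3]))
    for _ in range(rng.integers(1,4)):
        W.append((rng.uniform(.3,.5),rng.uniform(.2,.5),rng.uniform(.15,.4),rng.uniform(-110,110)) if left else (rng.uniform(.35,.65),rng.uniform(-.5,-.2),rng.uniform(.2,.45),rng.uniform(-110,110)))
    if left: y=rng.uniform(-90,90);z=rng.uniform(.15,.28);W.append((.36,.2,z,y));W.append((.365,0,z,y));W.append((.37,-.2,z,y))
    W.append((.4,-.334,.2,y0));W.append((.4,-.334,.092,y0))
    for k,w in enumerate(W):
        q,m,mg,e=go(q,w[:3],dn(w[3]));n+=m
    if e>.002 or n>170: continue
    g=mg
    for i in (30,60,90):
        q,m,mg,e=go(q,W[-1][:3],dn(y0-i));g=min(g,mg)
    if e>.002: continue
    B.append((g,n,np.round(W,3).tolist(),q.round(2)))
B.sort(key=lambda b:-b[0]+.002*b[1])
print(len(B))
for b in B[:3]:print(b)
E
for i in 1 2 3 4; do python3 srch.py $i & done; wait
```

```text
model err [0.0135 0.0063 0.0131]
32
(np.float64(0.5434054131021133), 110, [[0.35, -0.2, 0.27, -40.392], [0.35, 0.2, 0.27, -40.392], [0.471, 0.367, 0.346, 109.096], [0.321, 0.322, 0.191, -80.375], [0.443, 0.201, 0.298, 91.62], [0.36, 0.2, 0.239, -14.191], [0.365, 0.0, 0.239, -14.191], [0.37, -0.2, 0.239, -14.191], [0.4, -0.334, 0.2, -71.5], [0.4, -0.334, 0.092, -71.5]], array([ 0.37,  0.5 ,  0.37,  1.94, -0.26,  0.75, -1.93]))
(np.float64(0.45527712212759663), 69, [[0.635, -0.435, 0.283, 90.855], [0.614, -0.466, 0.316, -97.642], [0.599, -0.248, 0.435, 68.841], [0.4, -0.334, 0.2, -71.5], [0.4, -0.334, 0.092, -71.5]], array([ 0.79,  0.48, -0.19,  1.94,  0.13,  0.74, -2.28]))
(np.float64(0.2940882718436306), 114, [[0.35, -0.2, 0.27, -35.191], [0.35, 0.2, 0.27, -35.191], [0.336, 0.389, 0.216, -95.394], [0.5, 0.255, 0.183, -4.276], [0.301, 0.437, 0.169, -101.3], [0.36, 0.2, 0.217, 83.887], [0.365, 0.0, 0.217, 83.887], [0.37, -0.2, 0.217, 83.887], [0.4, -0.334, 0.2, -71.5], [0.4, -0.334, 0.092, -71.5]], array([-0.07,  0.69,  1.03,  1.95, -0.75,  0.94, -1.48]))
model err [0.0135 0.0063 0.013
[... 2158 characters left out ...]
 -0.15,  1.94,  0.1 ,  0.73, -2.26]))
(np.float64(0.12108308586828498), 50, [[0.35, -0.2, 0.27, -58.932], [0.35, 0.2, 0.27, -58.932], [0.374, 0.441, 0.366, -52.06], [0.36, 0.2, 0.155, -54.424], [0.365, 0.0, 0.155, -54.424], [0.37, -0.2, 0.155, -54.424], [0.4, -0.334, 0.2, -71.5], [0.4, -0.334, 0.092, -71.5]], array([-0.15,  0.8 ,  1.2 ,  1.96, -0.88,  1.04, -1.36]))
(np.float64(0.12645327923283478), 53, [[0.35, -0.2, 0.27, -80.062], [0.35, 0.2, 0.27, -80.062], [0.436, 0.477, 0.348, -105.28], [0.36, 0.2, 0.217, -82.986], [0.365, 0.0, 0.217, -82.986], [0.37, -0.2, 0.217, -82.986], [0.4, -0.334, 0.2, -71.5], [0.4, -0.334, 0.092, -71.5]], array([-0.15,  0.8 ,  1.19,  1.96, -0.88,  1.04, -1.36]))
```

A 25-row route works: out to the right, then back in. I'll make a gentler version that stays clear of the bottles.

```bash
sed -i 's/^rng=/if __name__!="__main__": sys.argv=["",0]\nrng=/; s/<120:/<(120 if __name__=="__main__" else 0):/' srch.py; python3 - <<'E'
import sys;sys.argv=["",0]
from srch import *
for w in [(.58,-.45,.3),(.62,-.47,.3),(.6,-.42,.32)]:
    q=q0;o=[]
    for t,y in((w,-27),((.4,-.334,.2),-71.5),((.4,-.334,.092),-71.5),((.4,-.334,.092),-120),((.4,-.334,.092),-162)):
        q,n,mg,e=go(q,t,dn(y),.03);o.append((n,round(mg,2),round(e,3),q.round(2).tolist()))
    print(w);[print(" ",x) for x in o]
p,r=q0,0
print(s["position"],np.degrees((dn(-27)*R.from_rotvec(s["ee_rot"]).inv()).as_rotvec()))
E
```

```text
model err [0.0135 0.0063 0.0131]
0
(0.58, -0.45, 0.3)
  (10, np.float64(0.0), np.float64(0.378), [-1.43, -0.44, 1.32, 1.78, 0.69, 1.43, -0.55])
  (8, np.float64(0.0), np.float64(0.452), [-1.48, -0.44, 1.32, 2.07, 0.66, 1.11, -1.33])
  (9, np.float64(0.0), np.float64(0.655), [-1.59, -0.44, 1.32, 2.3, 0.83, 0.87, -1.51])
  (10, np.float64(0.0), np.float64(0.69), [-1.64, -0.44, 1.32, 2.27, 0.82, 0.87, -2.34])
  (10, np.float64(0.0), np.float64(0.895), [-1.61, -0.44, 1.32, 2.25, 0.69, 0.8, -2.74])
(0.62, -0.47, 0.3)
  (11, np.float64(0.0), np.float64(0.456), [-0.83, -0.44, 0.81, 2.07, 0.53, 1.39, -0.69])
  (8, np.float64(0.0), np.float64(0.008), [-0.28, 0.59, 1.32, 1.95, -0.64, 1.13, 0.06])
  (4, np.float64(0.04), np.float64(0.0), [-0.15, 0.71, 1.15, 2.04, -0.82, 0.95, 0.2])
  (7, np.float64(0.01), np.float64(0.0), [-0.22, 0.86, 1.31, 2.0, -0.96, 1.11, -0.56])
  (6, np.float64(0.0), np.float64(0.033), [-0.21, 0.92, 1.32, 1.96, -1.0, 1.17, -1.27])
(0.6, -0.42, 0.32)
  (9, np.float64(0.0), np.float64(0.373), [-1.49, -0.44, 1.32, 1.73, 0.69, 1.47, -0.58])
  (9, np.float64(0.0), np.float64(0.457), [-1.48, -0.44, 1.32, 2.07, 0.66, 1.11, -1.33])
  (9, np.float64(0.0), np.float64(0.656), [-1.59, -0.44, 1.32, 2.3, 0.83, 0.87, -1.51])
  (10, np.float64(0.0), np.float64(0.69), [-1.64, -0.44, 1.32, 2.27, 0.82, 0.87, -2.34])
  (10, np.float64(0.0), np.float64(0.895), [-1.61, -0.44, 1.32, 2.25, 0.69, 0.8, -2.74])
[ 0.4195038  -0.21678892  0.32065   ] [ 1.16524302  6.16151551 -2.88528654]
```

The routes on the right depend on what the solver does at the limits, so they are unreliable. I'll go back to the left side, where the joints are free, and search there for margin all the way. First I need the numbers for the way back.

```bash
python3 - <<'E'
import sys;sys.argv=["",0]
from srch import *
q=q0
print(s["position"],np.degrees((dn(-72)*R.from_rotvec(s["ee_rot"]).inv()).as_rotvec()))
for t,y in(((.345,-.23,.29),-72),((.345,.22,.27),-72)):
    q,n,mg,e=go(q,t,dn(y),.04);print(n,mg.round(2),e.round(3),q.round(2))
E
```

```text
model err [0.0135 0.0063 0.0131]
0
[ 0.4195038  -0.21678892  0.32065   ] [  3.53603792   5.40176151 -47.83922853]
7 0.0 0.064 [-1.07 -0.23  1.32  2.05  0.24  1.15 -1.05]
11 0.13 0.0 [-1.21  0.07  0.6   2.01 -0.05  1.07 -1.85]
```

Call:
move_arm:
  series:
    - [-1.5,0,-0.8,0.5,0.8,-7]
    - [-1.5,0,-0.8,0.5,0.8,-7]
    - [-1.5,0,-0.8,0.5,0.8,-7]
    - [-1.5,0,-0.8,0.5,0.8,-7]
    - [-1,0,-0.8,0.5,0.8,-7]
    - [-0.5,0,0,0.5,0.8,-7]
    - [0,0,0,0.5,0.6,-6]
    - [0,3,0,0,0,0]

```text
clock: 20.5
position: [0.3443, -0.1897, 0.2809]
ee_rot: [-3.104, -0.472, -0.003]
force: [1.0, 1.0, 0.8]
width: 0.799
```

```bash
python3 - <<'E'
import sys;sys.argv=["",0]
from srch import *
q=q0
print(s["position"],q0.round(2),np.degrees((dn(-72)*R.from_rotvec(s["ee_rot"]).inv()).as_rotvec()))
E
```

```text
model err [-0.0062 -0.0029  0.0058]
0
[ 0.34432387 -0.18966165  0.28087438] [-1.09 -0.32  1.24  2.09  0.32  1.17 -1.26] [-0.11338736  0.08136726  0.7152366 ]
```

Call:
move_arm:
  series:
    - [0,4,0,0,0,0]
    - [0,4,0,0,0,0]
    - [0,4,0,0,0,0]
    - [0,4,0,0,0,0]
    - [0,4,0,0,0,0]
    - [0,4,0,0,0,0]
    - [0,4,0,0,0,0]
    - [0,4,0,0,0,0]

```text
clock: 21.3
position: [0.344, 0.1346, 0.2805]
ee_rot: [-3.103, -0.487, 0.0]
force: [-0.3, 0.9, 1.5]
width: 0.798
```

Call:
move_arm:
  series:
    - [0,4,0,0,0,0]
    - [0,4,0,0,0,0]
    - [0,3,0,0,0,0]
    - [0,0,0,0,0,0]

```text
clock: 21.7
position: [0.3437, 0.247, 0.2802]
ee_rot: [3.102, 0.495, 0.0]
force: [-0.1, 0.2, 0.7]
width: 0.798
```

```bash
cat > s2.py <<'E'
import sys;a=int(sys.argv[1]);sys.argv=["",0]
from srch import *
if a==1: print(q0.round(2),s["position"])
rng=np.random.default_rng(a);t=time.time();B=[]
while time.time()-t<150:
    q=q0;n=0;W=[];y0=rng.choice([-71.5,108.5])
    for _ in range(rng.integers(1,4)):
        W.append((rng.uniform(.34,.45),rng.uniform(.22,.4),rng.uniform(.2,.36),rng.uniform(-110,110)))
    y=rng.choice([-1,1])*rng.uniform(60,95);z=rng.uniform(.2,.26)
    W+=[(.355,.22,z,y),(.36,0,z,y),(.36,-.2,z,y),(.4,-.334,.2,y0),(.4,-.334,.092,y0)]
    g=9;ok=1
    for w in W+[(.4,-.334,.092,y0-i) for i in(30,60,92)]:
        q,m,mg,e=go(q,w[:3],dn(w[3]),.04);n+=m;g=min(g,mg)
        if e>.003 or g<.1 or n>140: ok=0;break
    if ok:B.append((g,n,np.round(W,3).tolist(),q.round(2)))
B.sort(key=lambda b:-b[0]+.002*b[1])
print(len(B),*B[:2],sep="\n")
E
for i in 1 2 3 4; do python3 s2.py $i & done; wait
```

```text
model err [-0.0266 -0.0018 -0.0019]
0
18
(np.float64(0.1363870040345374), 38, [[0.438, 0.268, 0.327, -95.569], [0.355, 0.22, 0.205, -84.491], [0.36, 0.0, 0.205, -84.491], [0.36, -0.2, 0.205, -84.491], [0.4, -0.334, 0.2, -71.5], [0.4, -0.334, 0.092, -71.5]], array([-0.14,  0.79,  1.18,  1.95, -0.87,  1.03, -1.4 ]))
(np.float64(0.13747498813857528), 42, [[0.357, 0.278, 0.213, -99.362], [0.354, 0.224, 0.339, -96.009], [0.355, 0.22, 0.213, -91.157], [0.36, 0.0, 0.213, -91.157], [0.36, -0.2, 0.213, -91.157], [0.4, -0.334, 0.2, -71.5], [0.4, -0.334, 0.092, -71.5]], array([-0.14,  0.79,  1.18,  1.95, -0.87,  1.03, -1.41]))
model err [-0.0266 -0.0018 -0.0019]
0
[-1.28  0.05  0.57  2.01 -0.03  1.09 -1.96] [0.3436774  0.24703643 0.28024043]
25
(np.float64(0.13190688118372962), 38, [[0.367, 0.316, 0.338, -94.144], [0.355, 0.22, 0.209, -83.038], [0.36, 0.0, 0.209, -83.038], [0.36, -0.2, 0.209, -83.038], [0.4, -0.334, 0.2, -71.5], [0.4, -0.334, 0.092, -71.5]], array([-0.15,  0.79,  1.19,  1.95, -0.88,  1.04, -1.4 ]))
(np.float64(0.17284817728438795), 59, [[0.443, 0.393, 0.212, -83.67], [0.346, 0.
[... 759 characters left out ...]
.4, -0.334, 0.092, -71.5]], array([-0.14,  0.78,  1.18,  1.95, -0.87,  1.03, -1.41]))
model err [-0.0266 -0.0018 -0.0019]
0
25
(np.float64(0.1614960168505044), 38, [[0.391, 0.297, 0.351, -83.748], [0.355, 0.22, 0.203, -93.041], [0.36, 0.0, 0.203, -93.041], [0.36, -0.2, 0.203, -93.041], [0.4, -0.334, 0.2, -71.5], [0.4, -0.334, 0.092, -71.5]], array([-0.13,  0.77,  1.16,  1.95, -0.85,  1.02, -1.42]))
(np.float64(0.15729984928785679), 46, [[0.418, 0.36, 0.237, -27.92], [0.38, 0.242, 0.248, -46.402], [0.355, 0.22, 0.2, -94.045], [0.36, 0.0, 0.2, -94.045], [0.36, -0.2, 0.2, -94.045], [0.4, -0.334, 0.2, -71.5], [0.4, -0.334, 0.092, -71.5]], array([-0.13,  0.78,  1.16,  1.95, -0.86,  1.02, -1.42]))
```

Simply crossing lower (z about 0.2, yaw about -90°) keeps the joints inside their ranges. I'll go that way and check halfway.

Call:
move_arm:
  series:
    - [0.5,-0.5,-2,0,0,-6]
    - [0.5,-0.5,-2,0,0,-6]
    - [0.5,-0.5,-2,0,0,-6]
    - [0.3,-0.5,-2,0,0,0]
    - [0,-0.5,-2,0,0,0]
    - [0,-4,0,0,0,0]
    - [0,-4,0,0,0,0]
    - [0,-4,0,0,0,0]

```text
clock: 22.5
position: [0.3618, 0.096, 0.1804]
ee_rot: [3.141, -0.004, -0.001]
force: [0.2, 0.3, 0.6]
width: 0.801
```

Call:
move_arm:
  series:
    - [0,-4,0,0,0,0]
    - [0,-4,0,0,0,0]
    - [0,-3,0,0,0,0]

```text
clock: 22.8
position: [0.3615, -0.0146, 0.1806]
ee_rot: [-3.141, 0.007, 0.0]
force: [0.9, 0.4, 0.4]
width: 0.8
```

```bash
cat > s3.py <<'E'
import sys;sys.argv=["",0]
from srch import *
print(q0.round(2),s["position"],s["force"]);q=q0;off=s["position"]-F(q0)[0]
for w in[(.36,-.2,.18,-90),(.4,-.334,.18,-71.5),(.4,-.334,.092,-71.5),(.4,-.334,.092,-120),(.4,-.334,.092,-163)]:
    q,m,mg,e=go(q,np.array(w[:3])-off,dn(w[3]),.04);print(w,m,mg.round(2),e.round(3),q.round(2))
E
python3 s3.py
```

```text
model err [-0.0234  0.0051 -0.0044]
0
[-0.85  0.07  0.82  2.29 -0.07  0.8  -1.56] [ 0.36146863 -0.01464234  0.18064611] [0.93500202 0.38800139 0.44692938]
(0.36, -0.2, 0.18, -90) 5 0.28 0.0 [-0.45  0.19  1.    2.22 -0.21  0.83 -0.88]
(0.4, -0.334, 0.18, -71.5) 4 0.34 0.0 [-0.02  0.37  0.88  2.01 -0.36  0.92 -0.2 ]
(0.4, -0.334, 0.092, -71.5) 3 0.47 0.0 [ 0.1   0.51  0.77  2.09 -0.52  0.74 -0.05]
(0.4, -0.334, 0.092, -120) 7 0.34 0.0 [-0.06  0.62  0.98  2.05 -0.7   0.85 -0.76]
(0.4, -0.334, 0.092, -163) 6 0.17 0.0 [-0.13  0.74  1.15  2.01 -0.84  0.97 -1.38]
```

Predicted margins are healthy all the way through the quarter turn. Continuing.

Call:
move_arm:
  series:
    - [0,-4,0,0,0,0]
    - [0,-4,0,0,0,0]
    - [0,-4,0,0,0,0]
    - [0,-4,0,0,0,0]
    - [0,-3,0,0,0,0]
    - [1.3,-4,0,0,0,6]
    - [1.3,-4,0,0,0,6]
    - [1.3,-4,0,0,0,6.5]

```text
clock: 23.6
position: [0.4009, -0.3237, 0.1802]
ee_rot: [-3.1, -0.506, 0.002]
force: [0.8, 0.5, 1.0]
width: 0.801
```

Call:
move_arm:
  series:
    - [0,-1,0,0,0,0]
    - [0,0,-1.5,0,0,0]
    - [0,0,-1.5,0,0,0]
    - [0,0,0,0,0,0]

```text
clock: 24.0
position: [0.3996, -0.3309, 0.1491]
ee_rot: [-3.099, -0.497, 0.005]
force: [-0.6, 1.0, 0.9]
width: 0.802
```

```bash
python3 - <<'E'
from h import *
plan([.4005,-.3345,.092],down(-71.5))
S=cam("side");T=cam("top")
cv2.imwrite("pics/c8.png",np.clip(np.hstack([crop(S,290,260,100,110,4),crop(T,390,240,100,110,4)])*1.4,0,255).astype(np.uint8))
E
```

```text
shift cm [ 0.09 -0.36 -5.71] turn deg [-0.12 -0.21  0.27] 0.4 j [ 0.04  0.45  0.76  1.99 -0.4   0.86 -0.24]
```

View pics/c8.png

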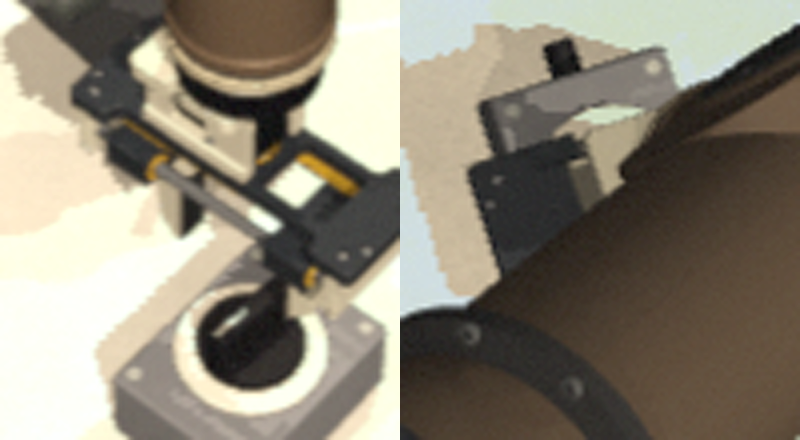

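The hand is over the larger box, with the bar at side tile (250,325) between the fingers. Descend and close.

Call:
move_arm:
  series:
    - [0,-0.2,-1.5,0,0,0]
    - [0,-0.2,-1.5,0,0,0.3]
    - [0,0,-1.5,0,0,0]
    - [0,0,-1.0,0,0,0]
    - [0,0,0,0,0,0]

```text
clock: 24.6
position: [0.4002, -0.3353, 0.0939]
ee_rot: [-3.098, -0.507, 0.004]
force: [0.1, 0.5, 0.5]
width: 0.801
```

Call:
move_arm:
  series:
    - [0,0,0,0,0,0]
    - [0,0,0,0,0,0]
    - [0,0,0,0,0,0]
    - [0,0,0,0,0,0]
    - [0,0,0,0,0,0]
    - [0,0,0,0,0,0]
    - [0,0,0,0,0,0]
    - [0,0,0,0,0,0]
  grip: 0
  force: 25

```text
clock: 25.4
position: [0.4014, -0.3369, 0.0958]
ee_rot: [3.098, 0.507, 0.0]
force: [-0.7, -3.0, -7.0]
width: 0.153
```

Call:
move_arm:
  series:
    - [0,0,0,0,0,0]
    - [0,0,0,0,0,0]
    - [0,0,0,0,0,0]
    - [0,0,0,0,0,0]

```text
clock: 25.8
position: [0.4014, -0.3368, 0.0957]
ee_rot: [3.099, 0.507, 0.0]
force: [0.8, -5.3, -2.6]
width: 0.151
```

```bash
python3 s3.py; python3 - <<'E'
from h import *
s=monitor.observe();print(s["width"],s["ft_torque"]);plan([.4,-.335,.094],down(-71.5))
E
```

```text
model err [ 0.0159  0.0153 -0.0111]
0
[ 0.1   0.53  0.68  2.02 -0.48  0.75 -0.16] [ 0.40138278 -0.33683352  0.09572904] [ 0.80556569 -5.3194968  -2.56857513]
(0.36, -0.2, 0.18, -90) 5 0.39 0.0 [-0.42  0.26  0.93  2.17 -0.28  0.84 -0.88]
(0.4, -0.334, 0.18, -71.5) 4 0.41 0.0 [-0.02  0.41  0.81  1.96 -0.37  0.92 -0.26]
(0.4, -0.334, 0.092, -71.5) 3 0.53 0.0 [ 0.08  0.54  0.71  2.03 -0.52  0.75 -0.14]
(0.4, -0.334, 0.092, -120) 7 0.39 0.0 [-0.07  0.64  0.93  1.99 -0.69  0.85 -0.85]
(0.4, -0.334, 0.092, -163) 6 0.22 0.0 [-0.14  0.76  1.1   1.95 -0.83  0.97 -1.47]
0.15084226976475226 [-1.18721498 -0.22069203  0.01325815]
shift cm [-0.14  0.18 -0.17] turn deg [ 0.08  0.02 -0.08] 0.1 j [ 0.1   0.53  0.68  2.02 -0.48  0.75 -0.16]
```

The bar is gripped. Turning clockwise, 7° per row.

Call:
move_arm:
  series:
    - [0,0,0,0,0,-4]
    - [0,0,0,0,0,-7]
    - [0,0,0,0,0,-7]
    - [0,0,0,0,0,-7]
    - [0,0,0,0,0,-7]
    - [0,0,0,0,0,-7]
    - [0,0,0,0,0,-7]
    - [0,0,0,0,0,0]

```text
clock: 26.6
position: [0.4013, -0.3376, 0.0958]
ee_rot: [3.048, -0.751, 0.002]
force: [2.0, -7.9, -3.6]
width: 0.149
```

```bash
python3 - <<'E'
from h import *
s=monitor.observe();print(s["width"],s["ft_torque"],s["force"]);plan([.4,-.335,.094],down(-161.5))
E
```

```text
0.14851141490839603 [-1.71892241 -0.14603688 -0.10645018] [ 1.97185438 -7.91032197 -3.60797537]
shift cm [-0.13  0.26 -0.18] turn deg [  0.17  -0.05 -43.81] 43.8 j [-0.03  0.61  0.91  2.03 -0.66  0.82 -0.78]
```

Call:
move_arm:
  series:
    - [0,0,0,0,0,-7]
    - [0,0,0,0,0,-7]
    - [0,0,0,0,0,-7]
    - [0,0,0,0,0,-7]
    - [0,0,0,0,0,-7]
    - [0,0,0,0,0,-5]
    - [0,0,0,0,0,0]
    - [0,0,0,0,0,0]

```text
clock: 27.4
position: [0.4008, -0.3379, 0.0958]
ee_rot: [2.61, -1.743, 0.003]
force: [-0.4, -10.2, -5.1]
width: 0.15
```

```bash
python3 - <<'E'
from h import *
s=monitor.observe();print(s["width"],s["ft_torque"],s["force"]);plan([.4,-.335,.094],down(-161.5))
E
```

```text
0.15038655202560644 [-2.0579173   0.29898859 -0.10290382] [ -0.3804645  -10.18514493  -5.09841533]
shift cm [-0.08  0.29 -0.18] turn deg [ 0.21 -0.01 -4.02] 4.0 j [-0.12  0.7   1.1   2.04 -0.81  0.92 -1.32]
```

Call:
move_arm:
  series:
    - [0,0,0,0,0,-2]
    - [0,0,0,0,0,-1.5]
    - [0,0,0,0,0,0]

```text
clock: 27.7
position: [0.4007, -0.338, 0.0958]
ee_rot: [2.555, -1.823, 0.003]
force: [-1.7, -9.7, -4.4]
width: 0.149
```

```bash
python3 - <<'E'
from h import *
s=monitor.observe();print(s["width"],s["ft_torque"],s["force"]);plan([.4,-.335,.094],down(-161.5))
E
```

```text
0.14930518937420534 [-2.05765904  0.30152402  0.01024378] [-1.73228722 -9.6564862  -4.35462786]
shift cm [-0.07  0.3  -0.18] turn deg [ 0.21  0.   -0.49] 0.5 j [-0.13  0.71  1.12  2.04 -0.82  0.93 -1.37]
```

Call:
move_arm:
  series:
    - [0,0,0,0,0,-1.5]
    - [0,0,0,0,0,0]

```text
clock: 27.9
position: [0.4007, -0.338, 0.0958]
ee_rot: [2.532, -1.855, 0.003]
force: [-1.5, -9.1, -4.3]
width: 0.156
```

```bash
python3 - <<'E'
from h import *
s=monitor.observe();print(s["width"],s["ft_torque"],s["force"]);plan([.4,-.335,.094],down(-161.5))
E
```

```text
0.15580971520586595 [-2.04642822  0.40275621  0.39763969] [-1.49998784 -9.10893738 -4.25648436]
shift cm [-0.07  0.3  -0.18] turn deg [ 0.21 -0.    0.96] 1.0 j [-0.13  0.72  1.12  2.04 -0.83  0.93 -1.39]
```

The torque has swung from -0.10 to +0.40 N m, so the switch is at its stop. Let go and rise.

Call:
move_arm:
  series:
    - [0,0,0,0,0,0]
    - [0,0,0,0,0,0]
    - [0,0,0,0,0,0]
    - [0,0,0,0,0,0]
    - [0,0,0,0,0,0]
    - [0,0,1,0,0,0]
    - [0,0,2,0,0,0]
    - [0,0,3,0,0,0]
  grip: 0.65

```text
clock: 28.7
position: [0.4004, -0.3353, 0.1559]
ee_rot: [-2.534, 1.856, 0.004]
force: [1.2, -0.3, -0.5]
width: 0.647
```

Call:
move_arm:
  series:
    - [-0.5,-1,3,0,0,0]
    - [-1,-2,3,0,0,0]
    - [-1,-3,2,0,0,0]
    - [-1,-4,0,0,0,0]
    - [-1,-4,0,0,0,0]
    - [0,0,0,0,0,0]
    - [0,0,0,0,0,0]

```text
clock: 29.4
position: [0.3548, -0.4769, 0.2361]
ee_rot: [-2.532, 1.859, 0.0]
force: [0.4, 0.2, -0.6]
width: 0.649
```

```bash
python3 - <<'E'
from h import *
s=monitor.observe();print(s["clock"],s["position"],s["force"],s["joints"].round(2))
S=cam("side");T=cam("top")
cv2.imwrite("pics/c9.png",np.clip(np.hstack([cv2.resize(crop(S,250,70,160,300,2),(320,600)),crop(T,220,120,240,300,2)]),0,255).astype(np.uint8))
E
```

```text
29.4 [ 0.35477311 -0.47686458  0.2360681 ] [ 0.36372307  0.18712735 -0.63914997] [ 0.11  0.62  1.18  1.72 -0.61  1.22 -1.39]
```

View pics/c9.png

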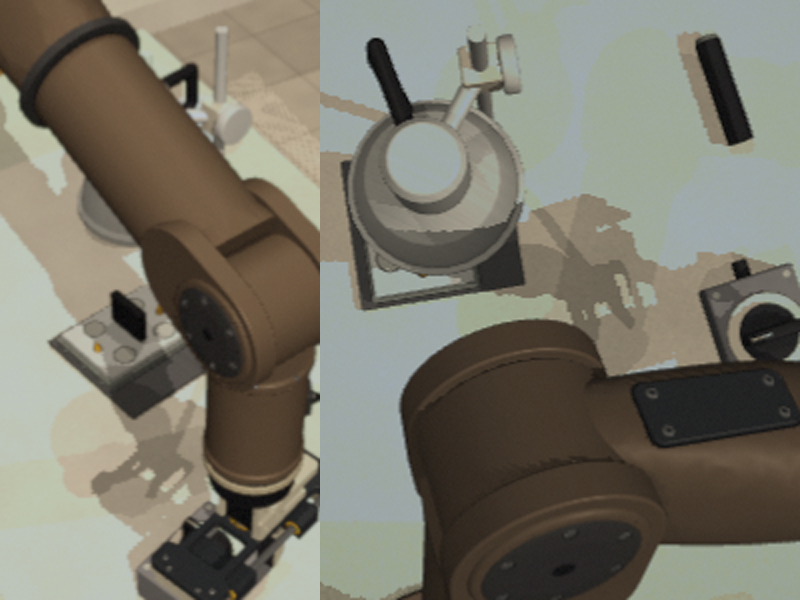

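The plate lies flush on the seat with both pins showing, at tile (97,345) and (160,308). The bar now lies across the box with its mark pointing left, at (765,335), a quarter turn clockwise. The lamp and pestle are where they were, and the arm is free of contact.

```bash
python3 - <<'E'
from cell import workorder
print(workorder.sign_off())
E
```

```text
the job is handed in; nothing more can be done
None
```

The job is done and handed in at about 29.5 s of the 69 s allowed. The plate lies on the drying stand's pins and the lamp switch is turned on.

**Plate:** The first lift started before the fingers had fully closed and caught only the top of the fin. I set the plate back down and pressed it onto the bench with about 50 N before re-gripping it deeper. It then went onto the seat with no force until it touched, peaking at about 12 N. The last picture shows it flush with both pins through the holes.

**Switch:** I used the larger of the two boxes. The bar turned about 91° clockwise until the wrist torque swung from -0.10 to +0.40 N m, which I took as the stop. After I let go, the picture shows the bar across the box.

**Arm problem:** The first crossing to the switch pinned two joints at the ends of their ranges. I went back round between the lamp and the robot and crossed lower.

**Last checks:**
- The wrist force was about 0, the hand was clear, and the lamp and pestle looked unmoved.
- The mortar was not in the last picture, but the planned path stayed well away from it.
- The two cameras disagreed by about 5 mm, so I aligned the plate in the side view alone.
- There was no way to read the switch angle directly.

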